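Wind the camera lift up to the red ring

TASK

Fit the loose crank handle fully down onto the square shaft on top of the camera lift, feeling for it with a light touch, then wind it clockwise by its red knob until the white pointer of the camera plate stands level with the red ring on the scale rod. Never force the crank or press it hard against the lift, and leave it on the shaft. Do not push the camera or its plate, do not move the ring, and leave the other things on the table where they are.

Things in the scene. Friction and masses are not known exactly. Their poses are not given: they have to be found in the camera images.
- crank_boss (a point): Grip point of the loose steel crank (0.28 kg): centre of its square boss (32 x 32 mm, 44 mm tall), 30 mm above the boss's underside. z up, x along the crank arm. At the start it stands upright on its boss. At the boss's top (35 to 44 mm above the underside) a bar 16 mm wide runs along +x to x = 70 mm; the red knob stands on it at x = 58 mm.
- crank_socket (a point): Centre of the socket's mouth, at the underside of the crank's boss; axes as crank_boss. The socket is a square blind hole 18.5 mm wide and 26 mm deep, sides parallel to x and y, without chamfer. Fully down, the boss stands on the brass disc (42 mm diameter, top 135 mm above the table) round the shaft's foot; the disc is sprung and sinks 1 mm for every 6 N, at most 4 mm.
- knob_mid (a point): Upright red round knob of the crank, 22 mm diameter, from 45 to 93 mm above the boss's underside; this point is on its axis, 58 mm from the boss's axis, 27 mm above its lower end. The knob spins freely on its upright pin, so fingers that do not turn can lead it round in a circle; the orientation given spins with it.
- pointer (a point): Tip of the white pointer (3 mm thick) that sticks out of the aluminium camera plate to the scale rod; middle of its thickness. It rises with the plate. Camera and plate always stay lower than the arm of the fitted crank.
- mark (a point): Centre of the red ring (18 mm diameter, 6 mm high) on the thin upright scale rod at the other end of the lift from the column; its middle height is the height to reach. Stiff, not to be moved.
- carriage (a joint): Height of the camera plate above its lowest position, m (0 to 0.06). The shaft turned clockwise seen from above raises it 12 mm a turn; resistance about 0.2 N m (3 to 4 N at the knob). It stays where it is left.
- lift: The lift's steel base plate (150 x 250 x 12 mm), fixed to the table; origin on the table. In its frame the column and shaft are at y = -50 mm, the camera (lens to +x) at y = +40 mm, the scale rod at y = +122 mm.
- phone: Phone lying on the table, 75 x 150 x 9 mm. Leave alone.
- lens: Spare black camera lens standing on the table, 66 mm diameter, 60 mm tall. Leave alone.
- lens_cap: Black lens cap on the table, 60 mm diameter, 9 mm. Leave alone.
- battery: Grey battery, 35 x 55 x 20 mm. Leave alone.
- mug: Blue mug, 80 mm wide, 90 mm tall. Leave alone.
- glasses_case: Blue glasses case, 60 x 155 x 40 mm. Leave alone.
- guidebook: Book lying on the table, 130 x 200 x 17 mm. Leave alone.
- column_top (a point): Middle of the top of the lift's grey column (60 x 54 mm), 135 mm above the table, on the screw's axis; axes as lift, does not turn. Here stands the steel drive shaft, 16 mm square, sides parallel to x and y at the start, top 157 mm above the table, 1 mm chamfer. It is clamped off-centre by up to 8 mm either way along x (not measured: look or feel for it) and goes round with the screw.
Things that resemble listed ones, but are neither listed nor needed, are in the scene too. There is more than one size of the part that bears crank_boss; the job needs the middle-sized.

How it is judged:
By the outcome, as a careful person would: the job done as asked, in the order asked, and still so for the second after the job is handed in, with the robot touching nothing.
It also fails if it takes over 72 s, if anything falls off the work surface, if the arm or the gripper's body presses on something with over 40 N, if the wrist force passes 120 N, or if a joint passes its speed limit or range.

ROBOT

A 6-joint arm with a two-finger parallel gripper is mounted at the origin on the work surface. World frame = base frame: x ahead of the robot, y to its left, z up, the work surface at z = 0. Lengths are in m, angles in rad, forces in N, time in s.
With the tool pointing down it reaches from about 0.25 to 0.725 m from the base axis. Payload 4 kg.
Tool frame: the origin (TCP) lies midway between the tips of the shut fingers; the grasp point (between the pads) lies 19 mm behind it (bot.grip_point_offset is the distance from the TCP to the grasp point, in m); z points along the fingers, y is the line along which they close (so a half turn about z gives the same grasp; the last joint's range is limited). The gripper opens to 85 mm and grips with 20 to 120 N. Pads are 22 mm wide; open, the fingers measure 114 mm over their backs; the gripper's body (76 mm by 85 mm) begins 54 mm behind the grasp point. The pads swing forward as they close: fully open they stand 13 mm farther back than shut.
Start: joints at [-1.298, 0.241, 0.005, 1.335, 0, 1.571], TCP at [0.135, -0.482, 0.231] pointing down, gripper open.
Joint ranges: [-2.72, 2.72], [-1.05, 1.87], [-1.09, 1.28], [-1.99, 2.15], [-1.42, 1.44], [-3.14, 3.14]. Speed limits (rad/s): [2.79, 2.79, 3.14, 3.14, 3.14, 3.14].

INTERFACE

Orientations are given as a unit quaternion [x, y, z, w].
In Python, from workcell import bot gives the robot as it stands.
- The arm moves only by the tool step_arm, never from a script. Its argument "targets" is text: rows parted by semicolons, each of 7 numbers parted by spaces: the opening, from -1 (shut) to 1 (fully open), so that 0 is half open, then the shift along the world's x, y, z normalised to -1 to 1, where 1 is 0.5 m, then the turn, a rotation vector about the world's x, y, z normalised to -1 to 1, where 1 is pi/4 rad. In form: gripper x y z wx wy wz; .... A call has 1 to 10 rows; each row is the pose to reach, as a shift and turn from the pose commanded when the call began; what a row does not reach only later rows make up. A row lasts 1/12 s, in which the tool goes at most 41.7 mm and 7.16 degrees, less where a joint would pass 70% of its speed; a pose out of reach is approached as far as the arm can. A call with a number of a shift or a turn outside -1 to 1 is refused whole. A call with a gripper value outside its range is refused whole. The fingers move at their own pace and stop on an object; the grip force is fixed at half the most. Time passes only in rows, so rows that repeat a pose let the fingers close. It gives the time, the measured TCP pose, the force, the opening and the grip force at its end, in the units of the state.
- bot.get_obs(): the state, without advancing time (a new reading comes with each control period).
- bot.camera(name): name is "scene" or "top" or "wrist"; returns the picture (480x640x3 uint8, red, green, blue); there is no depth.
- bot.camera_info(name): a dict with "vertical_fov" (degrees; the focal length in pixels is half the picture's height over the tangent of half this angle, whatever the lens; pixels are square), "cx", "cy" (the principal point, pixels), "D" ([k1, k2, p1, p2, k3] as OpenCV has them; the pictures are not rectified), "pose" (4x4, takes a point from camera to world coordinates). Camera axes: x right, y up, looking along -z (the intrinsics and any distortion apply to the point x, -y, -z); pixel columns grow to the right and rows downward; lengths in m; the calibration is good to about 2 mm. A picture is of the moment at which its call begins: read the wrist's pose just before it. camera_info takes no time and is no camera call; for the wrist camera it gives the pose at the moment of the call.
- bot.job_done(): hands the job in; it is judged then, once.
The state is a dict: "clock": time; "joint_pos": joint angles; "joint_vel": joint speeds; "tau": joint torques, N m; "eef_pos": TCP position; "tool_rot": TCP orientation; "ft_force": force on the tool from outside, world axes, zero at the start; "ft_torque": the same for the moment, N m; "grip_width": finger opening in m; "grasp_force": force on a finger pad.
Only numpy, scipy, OpenCV 4.12 (cv2) and the standard library are available. Lean on these libraries where they do the work, as an engineer would, in place of code of your own. Each camera call takes 0.05 s, during which the arm holds its last target. There are 200 camera calls.

## Working session

There is one attempt and no reset: what is moved stays moved. The work goes in short steps, Python scripts to look and compute and a tool call to move; the robot and the scene stay as the last step left them, time stands still between calls to the robot, and variables do not carry over. Pictures are saved under pics/ and viewed, at most 10 in all, crops included, and the job is handed in when it is done.

Besides the shell and the picture viewer there is one more tool, called after "Request:" as name(argument=value, ...) on one line, values as JSON. step_arm: Moves the arm, as the interface text tells. Scaled input: -1 to 1 covers 0.5 m each way for a shift and pi/4 rad each way for a turn. Its arguments: {"type":"object","properties":{"targets":{"type":"string"}},"required":["targets"]}

```bash
mkdir -p pics; ls
python3 - <<'E'
from workcell import bot
import cv2
for n in("scene","top"):
    cv2.imwrite(f"pics/{n}0.png",bot.camera(n)[:,:,::-1]); i=bot.camera_info(n); print(n,i)
print(bot.get_obs())
E
```

```text
pics
scene {'vertical_fov': 52.22503641545901, 'cx': 328.7941957098647, 'cy': 245.3930347565571, 'D': array([-0.11859325,  0.        ,  0.        ,  0.        ,  0.        ]), 'pose': array([[ 0.8713289 , -0.2917495 ,  0.39454806,  1.00688284],
       [ 0.49066722,  0.50880829, -0.70736115, -0.79077019],
       [ 0.00562294,  0.80993602,  0.58649128,  0.78200124],
       [ 0.        ,  0.        ,  0.        ,  1.        ]])}
top {'vertical_fov': 42.47179469097242, 'cx': 318.19719265031677, 'cy': 231.29884557295, 'D': array([-0.1590696,  0.       ,  0.       ,  0.       ,  0.       ]), 'pose': array([[ 0.00693052,  0.9885598 , -0.15067012,  0.38026825],
       [-0.9999192 ,  0.00524531, -0.01157929, -0.00322605],
       [-0.01065651,  0.1507382 ,  0.98851628,  1.42811874],
       [ 0.        ,  0.        ,  0.        ,  1.        ]])}
{'clock': 0.1, 'joint_pos': array([-1.29798632e+00,  2.41311750e-01,  3.87406074e-03,  1.33520424e+00,
       -2.41216790e-05,  1.57079415e+00]), 'joint_vel': array([ 2.14068939e-03, -1.04824309e-03,  3.19659535e-03,  8.10543268e-04,
       -8.34109105e-04, -6.36984661e-05]), 'tau': array([-4.44698571e-04, -3.73138368e+01,  2.53009897e+01,  1.08646849e-02,
        4.71158728e-05,  3.83740741e-06]), 'eef_pos': array([ 0.13456141, -0.48097167,  0.23052068]), 'tool_rot': array([ 9.90710682e-01,  1.35983430e-01, -1.37432417e-04, -9.12588815e-04]), 'ft_force': array([ 0.85899424, -0.33843363,  0.18203609]), 'ft_torque': array([ 0.00244904,  0.04718125, -0.03581896]), 'grasp_force': 0.0, 'grip_width': 0.08524602673748236}
```

View pics/scene0.png

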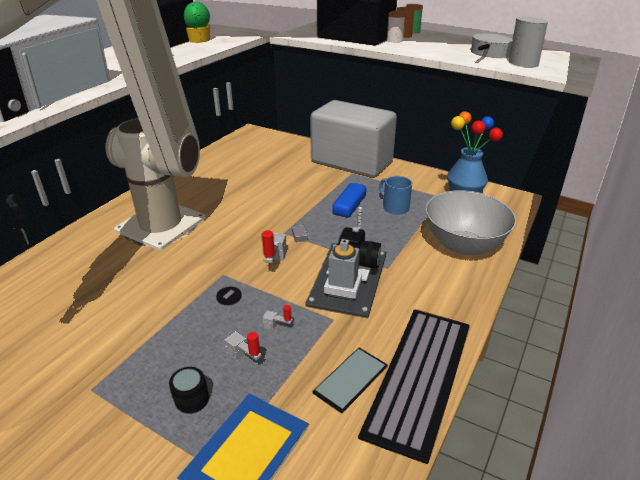

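View pics/top0.png

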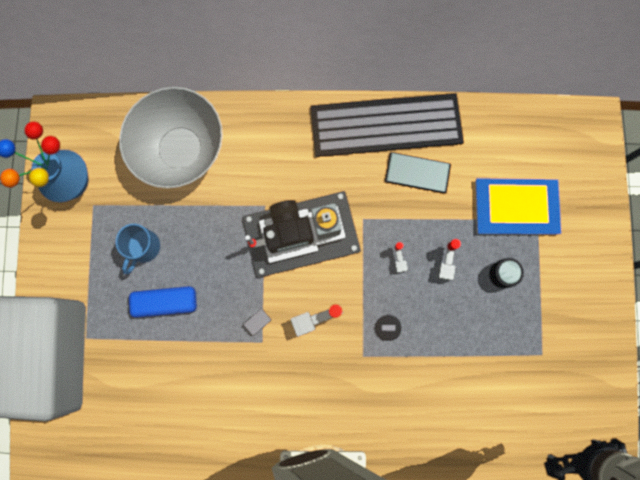

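Scene and top both show three cranks. In the top picture (boss→knob) they are: large (302,325)→(335,311), small (401,266)→(399,246) and middle (447,271)→(454,244). The lift shaft is at top (327,217). By size the middle one is at (447,271), so I'll confirm it in an enlarged crop.

```bash
cat > h.py <<'E'
import numpy as np, cv2
from workcell import bot
def ray(info,px):
    f=240/np.tan(np.radians(info["vertical_fov"]/2)); K=np.array([[f,0,info["cx"]],[0,f,info["cy"]],[0,0,1]])
    u=cv2.undistortPoints(np.array([[px]],float),K,info["D"])[0,0]
    P=info["pose"]; return P[:3,3],P[:3,:3]@np.array([u[0],-u[1],-1.])
def onz(info,px,z):
    o,d=ray(info,px); return o+d*(z-o[2])/d[2]
def tri(*obs):
    A=np.zeros((3,3));b=np.zeros(3);r=[]
    for i,p in obs:
        o,d=ray(i,p); d=d/np.linalg.norm(d); M=np.eye(3)-np.outer(d,d); A+=M;b+=M@o;r.append((o,M))
    X=np.linalg.solve(A,b); return X,[np.linalg.norm(M@(X-o)) for o,M in r]
def proj(info,X):
    f=240/np.tan(np.radians(info["vertical_fov"]/2)); K=np.array([[f,0,info["cx"]],[0,f,info["cy"]],[0,0,1]])
    P=info["pose"]; c=P[:3,:3].T@(np.array(X,float)-P[:3,3]); c=c*[1,-1,-1]
    return cv2.projectPoints(c.reshape(1,1,3),np.zeros(3),np.zeros(3),K,info["D"])[0].ravel()
E
python3 - <<'E'
import cv2,numpy as np
s=cv2.imread("pics/scene0.png");t=cv2.imread("pics/top0.png")
r=lambda a,f:cv2.resize(a,None,fx=f,fy=f,interpolation=cv2.INTER_CUBIC)
a=r(t[230:290,380:480],4)   #400x240
b=r(s[295:370,215:315],4)   #400x300
c=r(t[185:285,235:365],3)   #390x300
d=r(s[195:315,305:395],2.5)  #225x300
o=np.zeros((600,800,3),np.uint8)
o[:240,:400]=a;o[300:600,:400]=b;o[:300,400:790]=c;o[300:600,400:625]=d
cv2.imwrite("pics/crop1.png",o)
E
```

```text
(no output)
```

View pics/crop1.png

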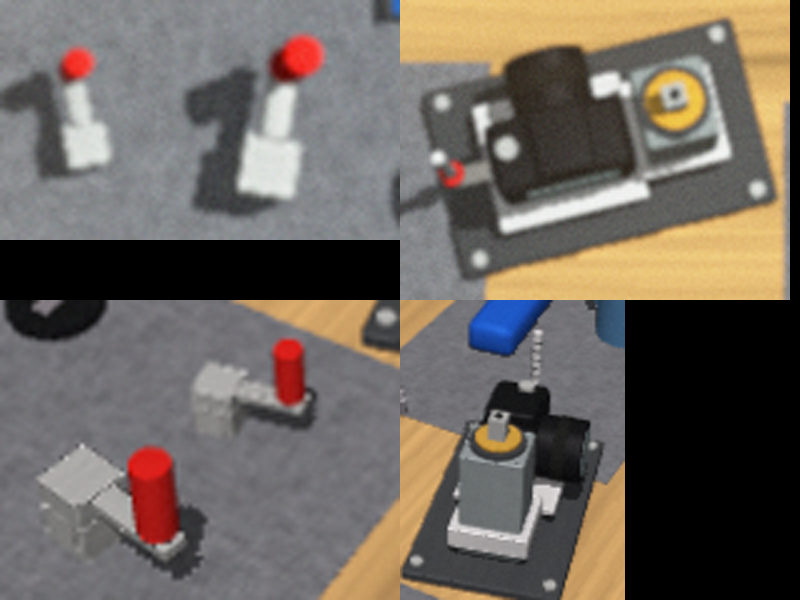

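The crop shows the three sizes. The right-hand crank (top boss top about (447.5,272), knob top about (455.5,244); scene boss top (235.5,338), knob top (253,336)) is clearly larger than the small one. I'll check its sizes by triangulation.

Run:
```python
from h import *
np.set_printoptions(precision=4,suppress=True)
T=bot.camera_info("top");S=bot.camera_info("scene")
def p(n,a,b): X,e=tri((T,a),(S,b)); print(n,X,np.array(e)); return X
b=p("boss top",(447.5,272),(235.5,338.2)); k=p("knob top",(455.5,244.2),(253,335.7))
print("arm",np.hypot(*(k-b)[:2]),"yaw",np.arctan2(*(k-b)[1::-1]))
b=p("small boss",(401.5,264.5),(270,315.5)); k=p("small knob",(399.5,245.5),(287,306.5))
print(np.hypot(*(k-b)[:2]))
p("big boss",(302,323),(280,240)); p("big knob",(335,311),(268,233))
p("shaft top",(326.3,216.7),(345,241))
c=[onz(T,((x-400)/3+235,y/3+185),.012) for x,y in((718,34),(758,189),(480,259),(442,102))]
c2=[onz(T,((x-400)/3+235,y/3+185),.012) for x,y in((727,20),(775,198),(468,279),(423,98))]
print(np.array(c),np.mean(c,0),np.mean(c2,0))
for q in(c,c2):
    v=(q[3]+q[2]-q[0]-q[1])[:2]; w=(q[0]+q[3]-q[1]-q[2])[:2]; print("y axis dir",np.arctan2(v[1],v[0]),"x dir",np.arctan2(w[1],w[0]), np.linalg.norm(v)/2,np.linalg.norm(w)/2)
```

```text
boss top [ 0.5014 -0.2785  0.0429] [0.0019 0.0019]
knob top [ 0.5586 -0.2884  0.0895] [0.0018 0.0018]
arm 0.05803338317406274 yaw -0.1724306921947063
small boss [ 0.518  -0.1768  0.0306] [0.0002 0.0002]
small knob [ 0.5574 -0.1676  0.0683] [0.0011 0.0011]
0.04049498381289362
big boss [0.388  0.05   0.0477] [0.0042 0.0042]
big knob [ 0.4111 -0.0236  0.1217] [0.0014 0.0014]
shaft top [ 0.6069 -0.004   0.1553] [0.0019 0.0019]
[[ 0.6792 -0.0394  0.012 ]
 [ 0.5575 -0.0704  0.012 ]
 [ 0.5021  0.1429  0.012 ]
 [ 0.6243  0.1751  0.012 ]] [0.5908 0.0521 0.012 ] [0.5888 0.053  0.012 ]
y axis dir 1.8230464558585464 x dir 0.25324818225372586 0.22092746844989974 0.12592254702933348
y axis dir 1.8335837939951538 x dir 0.2618106349032377 0.244329674926389 0.14519375670436319
```

The right-hand crank is confirmed as the middle size: it is 43–44 mm tall with a 58 mm arm, against 40 mm for the small one and about 77 mm for the large one. I'm moving above it now.

Request:
step_arm(targets="1 .73 .40 0 0 0 1; 1 .73 .40 0 0 0 1; 1 .73 .40 0 0 0 1; 1 .73 .40 0 0 0 1; 1 .73 .40 0 0 0 1; 1 .73 .40 0 0 0 1; 1 .73 .40 0 0 0 1; 1 .73 .40 0 0 0 1; 1 .73 .40 0 0 0 1; 1 .73 .40 0 0 0 1")

```text
clock: 0.93
eef_pos: [0.5011, -0.2799, 0.2308]
tool_rot: [0.863, 0.505, -0.0, -0.0]
ft_force: [1.1, -0.3, -0.2]
grip_width: 0.0854
grasp_force: 0.0
```

Request:
step_arm(targets="1 0 0 0 0 0 1; 1 0 0 0 0 0 1; 1 0 0 0 0 0 1; 1 0 0 0 0 0 1; 1 0 0 0 0 0 1; 1 0 0 0 0 0 1; 1 0 0 0 0 0 1")

```text
clock: 1.52
eef_pos: [0.4994, -0.2812, 0.2306]
tool_rot: [0.602, 0.798, -0.0, -0.001]
ft_force: [-0.3, 0.3, 0.5]
grip_width: 0.0856
grasp_force: 0.0
```

```bash
python3 -c "
from h import *
o=bot.get_obs();print(o['clock'],o['joint_pos'],o['eef_pos'],o['tool_rot']);print(bot.camera_info('wrist'))"
```

```text
1.5167 [-5.12877096e-01  3.89221631e-01  2.10692089e-01  1.39382737e+00
 -1.94570235e-05  7.80227457e-01] [ 0.49941175 -0.28124656  0.23057096] [ 6.02437948e-01  7.98165340e-01 -1.13637350e-04 -7.72036629e-04]
{'vertical_fov': 71.3319953262424, 'cx': 323.6151482566559, 'cy': 232.76080065601758, 'D': array([0.00159157, 0.        , 0.        , 0.        , 0.        ]), 'pose': array([[ 9.61439171e-01, -2.62529034e-01, -8.19342826e-02,
         4.78169603e-01],
       [ 2.75017660e-01,  9.17870515e-01,  2.86145075e-01,
        -2.07605533e-01],
       [ 8.36719129e-05, -2.97644459e-01,  9.54676788e-01,
         3.73464801e-01],
       [ 0.00000000e+00,  0.00000000e+00,  0.00000000e+00,
         1.00000000e+00]])}
```

Request:
step_arm(targets="1 0 0 0 0 0 1; 1 0 0 0 0 0 1; 1 0 0 0 0 0 1; 1 0 0 0 0 0 1; 1 0 0 0 0 0 1; 1 0 0 0 0 0 1; 1 0 0 0 0 0 1")

```text
clock: 2.1
eef_pos: [0.4994, -0.2813, 0.2306]
tool_rot: [0.251, 0.968, 0.0, -0.001]
ft_force: [-0.6, -0.7, -0.7]
grip_width: 0.0852
grasp_force: 0.0
```

Request:
step_arm(targets="1 0 0 0 0 0 .435; 1 0 0 0 0 0 .435; 1 0 0 0 0 0 .435; 1 0 0 0 0 0 .435; 1 0 0 0 0 0 .435")

```text
clock: 2.52
eef_pos: [0.4995, -0.2814, 0.2308]
tool_rot: [0.087, 0.996, 0.0, -0.0]
ft_force: [0.9, -0.2, -0.7]
grip_width: 0.0853
grasp_force: 0.0
```

```bash
python3 -c "
from h import *
o=bot.get_obs();print(o['clock'],o['joint_pos'],o['eef_pos'],o['tool_rot'])
i=bot.camera_info('wrist');import pickle;pickle.dump(i,open('w1.pkl','wb'))
cv2.imwrite('pics/w1.png',bot.camera('wrist')[:,:,::-1])
for z in(0,.044): print(proj(i,[.5014,-.2785,z]))"
```

```text
2.5167 [-5.13020773e-01  3.88944916e-01  2.10946237e-01  1.39382195e+00
  1.19664186e-06 -3.39645260e-01] [ 0.49948206 -0.28137349  0.2308277 ] [ 8.65792128e-02  9.96244838e-01  2.12337175e-04 -4.66060342e-04]
[325.8493436  200.15857156]
[326.17657803 209.1199328 ]
```

View pics/w1.png

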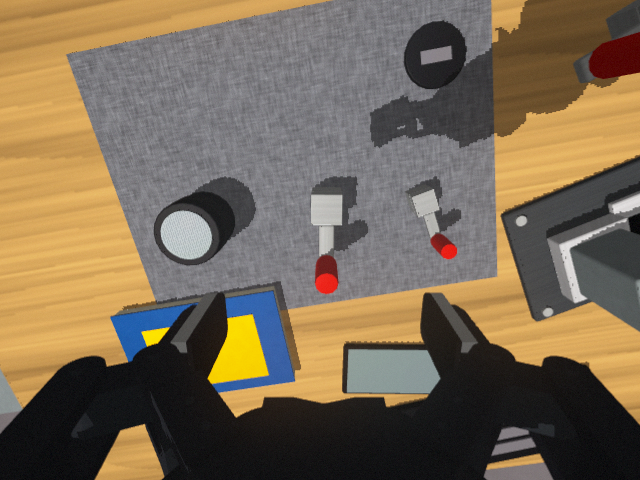

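Wrist view: the crank's boss top is at (326,210), the knob is straight below at (326,283), so it is aligned with the tool. This agrees with the prediction (326,209). I'm descending to grip it.

Request:
step_arm(targets="1 .004 .006 -.30 0 0 0; 1 .004 .006 -.30 0 0 0; 1 .004 .006 -.30 0 0 0; 1 .004 .006 -.30 0 0 0; 1 .004 .006 -.37 0 0 0; 1 .004 .006 -.41 0 0 0; 1 .004 .006 -.44 0 0 0; 1 .004 .006 -.44 0 0 0")

```text
clock: 3.23
eef_pos: [0.4987, -0.2768, 0.0072]
tool_rot: [0.086, 0.996, 0.002, -0.004]
ft_force: [0.1, 0.0, -0.1]
grip_width: 0.0852
grasp_force: 0.0
```

Request:
step_arm(targets="-1 0 0 0 0 0 0; -1 0 0 0 0 0 0; -1 0 0 0 0 0 0; -1 0 0 0 0 0 0; -1 0 0 0 0 0 0; -1 0 0 0 0 0 0; -1 0 0 0 0 0 0; -1 0 0 0 0 0 0")

```text
clock: 3.9
eef_pos: [0.5029, -0.2793, 0.013]
tool_rot: [0.085, 0.996, -0.001, 0.002]
ft_force: [-1.5, -0.3, 6.5]
grip_width: 0.0311
grasp_force: 60.8
```

Request:
step_arm(targets="-1 0 0 .03 0 0 0; -1 0 0 .10 0 0 0; -1 0 0 .6 0 0 0; -1 0 0 .6 0 0 0; -1 0 0 .6 0 0 0; -1 0 0 .6 0 0 0; -1 0 0 .6 0 0 0; -1 0 0 .6 0 0 0; -1 0 0 .6 0 0 0; -1 0 0 .6 0 0 0")

```text
clock: 4.73
eef_pos: [0.5028, -0.2791, 0.3143]
tool_rot: [0.085, 0.996, -0.001, 0.003]
ft_force: [0.7, 0.5, -3.8]
grip_width: 0.0311
grasp_force: 60.1
```

Request:
step_arm(targets="-1 .208 .554 0 0 0 -1; -1 .208 .554 0 0 0 -1; -1 .208 .554 0 0 0 -1; -1 .208 .554 0 0 0 -1; -1 .208 .554 0 0 0 -1; -1 .208 .554 0 0 0 -1; -1 .208 .554 0 0 0 -1; -1 .208 .554 0 0 0 -1; -1 .208 .554 0 0 0 -1")

```text
clock: 5.48
eef_pos: [0.6057, 0.0039, 0.3072]
tool_rot: [0.457, 0.889, -0.0, -0.003]
ft_force: [-0.5, -0.6, -3.2]
grip_width: 0.0311
grasp_force: 60.5
```

Request:
step_arm(targets="-1 0 0 0 0 0 -.455; -1 0 0 0 0 0 -.455; -1 0 0 0 0 0 -.455; -1 0 0 0 0 0 -.455; -1 0 0 0 0 0 -.455; -1 0 0 0 0 0 -.455; -1 0 0 0 0 0 -.455; -1 0 0 0 0 0 -.455")

```text
clock: 6.15
eef_pos: [0.6056, -0.0018, 0.311]
tool_rot: [0.61, 0.792, -0.0, -0.0]
ft_force: [0.8, 0.2, -2.7]
grip_width: 0.031
grasp_force: 60.5
```

```bash
python3 -c "
from h import *
o=bot.get_obs();print(o['clock'],o['joint_pos'],o['eef_pos'],o['tool_rot'],o['ft_force'],o['ft_torque'])
i=bot.camera_info('wrist');import pickle;pickle.dump(i,open('w2.pkl','wb'))
cv2.imwrite('pics/w2.png',bot.camera('wrist')[:,:,::-1])
print(proj(i,[.607,-.004,.157]))"
```

```text
6.15 [-2.89518229e-03  4.52259157e-01  5.12371344e-01  1.63145243e+00
 -1.38370735e-05  1.31013006e+00] [ 0.60556106 -0.00175741  0.31100403] [ 6.10358104e-01  7.92125565e-01 -1.70860106e-04 -2.11697883e-04] [ 0.80620858  0.15430532 -2.66683631] [-0.03959405 -0.01248772  0.00176234]
[324.6232851  218.71922435]
```

View pics/w2.png

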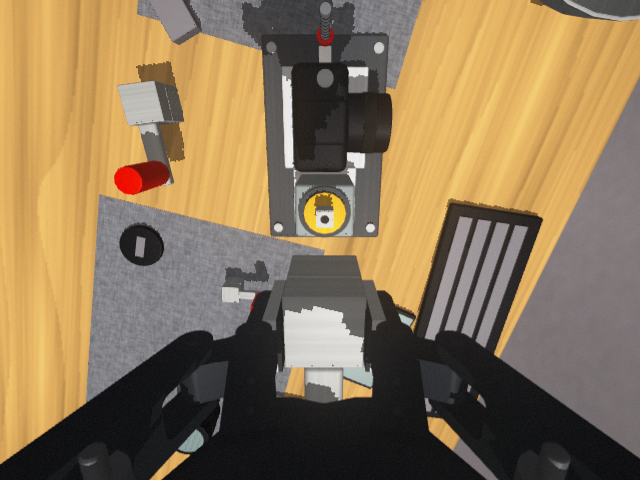

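Wrist view: the lift is clear, with the shaft top near (324,216). The held crank's rear face has its lower edge at row 256, columns 293–356. I'm enlarging it.

Run:
```python
import cv2,numpy as np
s=cv2.imread("pics/w2.png");r=lambda a,f:cv2.resize(a,None,fx=f,fy=f,interpolation=cv2.INTER_CUBIC)
o=np.zeros((600,800,3),np.uint8)
o[:600,:480]=r(s[175:375,265:425-0],3)[:600,:480]
o[:320,480:]=r(s[195:235,305:345],8)
o[330:530,480:800]=r(s[20:60,290:354],5)
cv2.imwrite("pics/crop2.png",o)
```

```text
(no output)
```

View pics/crop2.png

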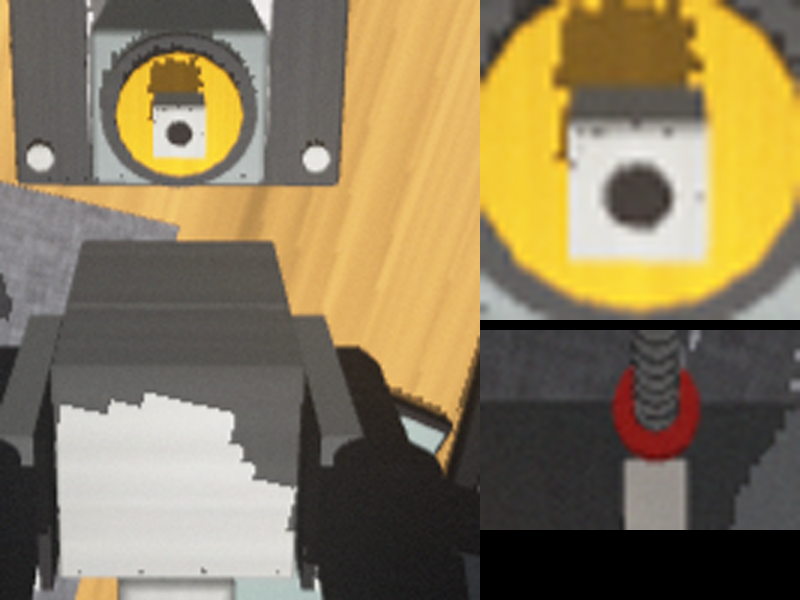

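Shaft top centre is at px (324.75,219.1), predicted (324.6,218.7), and it is visually centred on the disc and column. I'm solving for the crank pose in hand from the boss corners.

Run:
```python
from h import *
import pickle
from scipy.optimize import least_squares
np.set_printoptions(precision=4,suppress=True)
W=pickle.load(open('w2.pkl','rb'));T=bot.camera_info("top");S=bot.camera_info("scene")
o=bot.get_obs();q=o['tool_rot'];tx=2*np.arctan2(q[1],q[0]);cy=tx-np.pi;print("crank yaw by tool",cy)
px=np.array([(291.7,255),(356.7,255),(281.7,296.7),(366,296.7),(285,366.7),(365,366.7)])
loc=np.array([(-16,-16,0),(-16,16,0),(-16,-16,44),(-16,16,44),(16,-16,44),(16,16,44)])/1e3
def f(p,s=1):
    c,n=np.cos(p[3]),np.sin(p[3]); R=np.array([[c,-n,0],[n,c,0],[0,0,1]])
    return np.ravel([proj(W,R@(l*[1,s,1])+p[:3])for l in loc]-px)
for s in(1,-1):
    r=least_squares(f,[*o['eef_pos'][:2],o['eef_pos'][2]-.011,cy],args=(s,)); print(s,r.x,r.cost,r.x[:3]-o['eef_pos']); print(r.fun.reshape(-1,2)) if r.cost<100 else 0
print("shaft tri",tri((T,(326.3,216.7)),(S,(345,241)),(W,(324.75,219.1))),"wrist z.157",onz(W,(324.75,219.1),.157))
c=[onz(W,p,.157)[:2] for p in((316.25,210.25),(333.25,210.25),(316.25,227.75),(333.25,227.75))]; print(np.array(c))
print("shaft x dir",[np.arctan2(*(c[a]-c[b])[::-1]) for a,b in((1,0),(3,2))],"y dir",[np.arctan2(*(c[a]-c[b])[::-1]) for a,b in((0,2),(1,3))])
b=[onz(W,p,.013)[:2] for p in((267,48),(379,47),(278.3,227.7),(370.3,227.7))]
print("bolts x",[np.arctan2(*(b[a]-b[k])[::-1]) for a,k in((1,0),(3,2))],"y",[np.arctan2(*(b[a]-b[k])[::-1]) for a,k in((0,2),(1,3))],np.mean(b,0))
m=np.mean(b,0); yd=(b[0]+b[1]-b[2]-b[3]); yd/=np.linalg.norm(yd); print("axis",m-.05*yd, "disc ctr",onz(W,(265+180/3,175+116/3),.135))
print("ring",tri((T,(252.3,242.3)),(W,(325,37))))
```

```text
crank yaw by tool -1.3131484078330673
1 [ 0.6057 -0.0018  0.2961 -1.3057] 1.8505946689818396 [ 0.0001 -0.0001 -0.015 ]
[[ 0.6072 -0.1682]
 [-0.9327 -0.5627]
 [ 0.2909  0.1329]
 [ 0.5004 -0.3777]
 [ 0.4075  0.6528]
 [-0.995   0.2006]]
-1 [ 0.6334 -0.1032  0.1015  1.7592] 9635.882806828504 [ 0.0278 -0.1015 -0.2097]
shaft tri (array([ 0.6071, -0.0044,  0.1557]), [np.float64(0.0019553401144537705), np.float64(0.0018500128543779745), np.float64(0.0003799133620076085)]) wrist z.157 [ 0.6072 -0.0043  0.157 ]
[[ 0.5976  0.0018]
 [ 0.6125  0.0057]
 [ 0.6017 -0.0143]
 [ 0.6169 -0.0103]]
shaft x dir [np.float64(0.25855470984956813), np.float64(0.25852324689026995)] y dir [np.float64(1.8229123361916815), np.float64(1.8380932654364042)]
bolts x [np.float64(0.2667795519826417), np.float64(0.2585234055839104)] y [np.float64(1.8492156012286736), np.float64(1.8251157310333523)] [0.5911 0.0531]
axis [0.6043 0.0049] disc ctr [ 0.6076 -0.0046  0.135 ]
ring (array([0.5637, 0.1611, 0.0561]), [np.float64(0.00028738932305287014), np.float64(0.00028738932305285637)])
```

The crank in hand is aligned in yaw and needs a shift of (+1.5,−2.5) mm. I'm descending to about 8 mm above the shaft top.

Request:
step_arm(targets="-1 .003 -.005 -.08 0 0 0; -1 .003 -.005 -.16 0 0 0; -1 .003 -.005 -.22 0 0 0; -1 .003 -.005 -.25 0 0 0; -1 .003 -.005 -.262 0 0 0; -1 .003 -.005 -.262 0 0 0; -1 .003 -.005 -.262 0 0 0")

```text
clock: 6.78
eef_pos: [0.6079, -0.0041, 0.1814]
tool_rot: [0.611, 0.792, 0.001, 0.001]
ft_force: [0.9, -0.5, -2.6]
grip_width: 0.0312
grasp_force: 60.3
```

Request:
step_arm(targets="-1 0 0 -.004 0 0 0; -1 0 0 -.008 0 0 0; -1 0 0 -.012 0 0 0; -1 0 0 -.016 0 0 0; -1 0 0 -.018 0 0 0; -1 0 0 -.018 0 0 0")

```text
clock: 7.28
eef_pos: [0.6071, -0.004, 0.1711]
tool_rot: [0.611, 0.792, -0.0, -0.0]
ft_force: [-0.0, 0.2, -2.6]
grip_width: 0.031
grasp_force: 60.4
```

```bash
python3 -c "
from h import *
o=bot.get_obs();print(o['clock'],o['eef_pos'],o['tool_rot'],o['ft_force'],o['ft_torque'])"
```

```text
7.2833 [ 0.60705393 -0.00398384  0.17109868] [ 6.10602475e-01  7.91937233e-01 -1.22551095e-04 -1.49381471e-04] [-0.01319699  0.17021743 -2.61773629] [ 0.02717004 -0.01862214 -0.02531977]
```

Request:
step_arm(targets="-1 0 0 -.002 0 0 0; -1 0 0 -.004 0 0 0; -1 0 0 -.006 0 0 0; -1 0 0 -.006 0 0 0")

```text
clock: 7.62
eef_pos: [0.6071, -0.0041, 0.168]
tool_rot: [0.611, 0.792, -0.0, -0.0]
ft_force: [0.2, -0.4, -2.9]
grip_width: 0.0313
grasp_force: 60.4
```

Request:
step_arm(targets="-1 0 0 -.002 0 0 0; -1 0 0 -.004 0 0 0; -1 0 0 -.006 0 0 0; -1 0 0 -.008 0 0 0; -1 0 0 -.008 0 0 0")

```text
clock: 8.03
eef_pos: [0.6071, -0.0041, 0.164]
tool_rot: [0.611, 0.792, -0.0, -0.0]
ft_force: [0.0, -0.5, -2.6]
grip_width: 0.0309
grasp_force: 60.4
```

Request:
step_arm(targets="-1 0 0 -.004 0 0 0; -1 0 0 -.008 0 0 0; -1 0 0 -.012 0 0 0; -1 0 0 -.016 0 0 0; -1 0 0 -.020 0 0 0; -1 0 0 -.023 0 0 0; -1 0 0 -.023 0 0 0")

```text
clock: 8.62
eef_pos: [0.607, -0.0041, 0.1523]
tool_rot: [0.611, 0.792, -0.0, -0.0]
ft_force: [0.4, -1.3, -3.1]
grip_width: 0.031
grasp_force: 60.4
```

Request:
step_arm(targets="-1 0 0 -.002 0 0 0; -1 0 0 -.004 0 0 0; -1 0 0 -.005 0 0 0; -1 0 0 -.005 0 0 0")

```text
clock: 8.95
eef_pos: [0.6072, -0.004, 0.1503]
tool_rot: [0.611, 0.792, -0.0, 0.0]
ft_force: [0.3, -0.7, -2.7]
grip_width: 0.0314
grasp_force: 60.4
```

Forces are still free. I'm continuing in half-millimetre steps.

Request:
step_arm(targets="-1 0 0 -.001 0 0 0; -1 0 0 -.002 0 0 0; -1 0 0 -.003 0 0 0; -1 0 0 -.003 0 0 0")

```text
clock: 9.28
eef_pos: [0.6072, -0.004, 0.1488]
tool_rot: [0.611, 0.792, -0.0, 0.0]
ft_force: [0.1, -0.1, -2.6]
grip_width: 0.0311
grasp_force: 60.4
```

Request:
step_arm(targets="-1 0 0 -.001 0 0 0; -1 0 0 -.002 0 0 0; -1 0 0 -.002 0 0 0")

```text
clock: 9.53
eef_pos: [0.6073, -0.004, 0.1478]
tool_rot: [0.611, 0.792, 0.0, 0.0]
ft_force: [-0.6, -0.5, -1.6]
grip_width: 0.031
grasp_force: 60.5
```

Contact is felt (+1 N), so the crank is down on the disc. I'm easing 0.5 mm, releasing, then rising.

Request:
step_arm(targets="-1 0 0 -.001 0 0 0; 1 0 0 -.001 0 0 0; 1 0 0 -.001 0 0 0; 1 0 0 -.001 0 0 0; 1 0 0 -.001 0 0 0; 1 0 0 -.001 0 0 0")

```text
clock: 10.03
eef_pos: [0.6073, -0.0039, 0.1475]
tool_rot: [0.611, 0.792, 0.0, 0.0]
ft_force: [0.2, -0.2, -0.3]
grip_width: 0.0851
grasp_force: 0.0
```

Request:
step_arm(targets="1 0 0 .02 0 0 0; 1 0 0 .05 0 0 0; 1 0 0 .082 0 0 0; 1 0 0 .082 0 0 0; 1 .015 -.056 .082 0 0 0; 1 .030 -.112 .082 0 0 0; 1 .030 -.112 .082 0 0 0; 1 .030 -.112 .082 0 0 0")

```text
clock: 10.7
eef_pos: [0.6222, -0.0614, 0.1878]
tool_rot: [0.612, 0.791, -0.0, -0.0]
ft_force: [-0.5, -0.7, 0.3]
grip_width: 0.0855
grasp_force: 0.0
```

```bash
python3 -c "
from h import *
o=bot.get_obs();print(o['clock'],o['eef_pos'],o['tool_rot'],o['ft_force'],o['grip_width'])
i=bot.camera_info('wrist');import pickle;pickle.dump(i,open('w3.pkl','wb'))
a=bot.camera('wrist')[:,:,::-1];cv2.imwrite('pics/w3.png',a)
print('boss',proj(i,[.6072,-.0043,.179]),'knob top',proj(i,[.622,-.0604,.228]),'knob z.18',proj(i,[.622,-.0604,.18]))
"
```

```text
10.7 [ 0.62224314 -0.06139812  0.18780358] [ 6.11653763e-01  7.91125544e-01 -2.47426610e-05 -2.17245124e-04] [-0.52138622 -0.66451801  0.31317972] 0.08554827677372458
boss [323.7559263  169.61025105] knob top [324.30727104 348.38664986] knob z.18 [324.03804755 287.74411406]
```

View pics/w3.png

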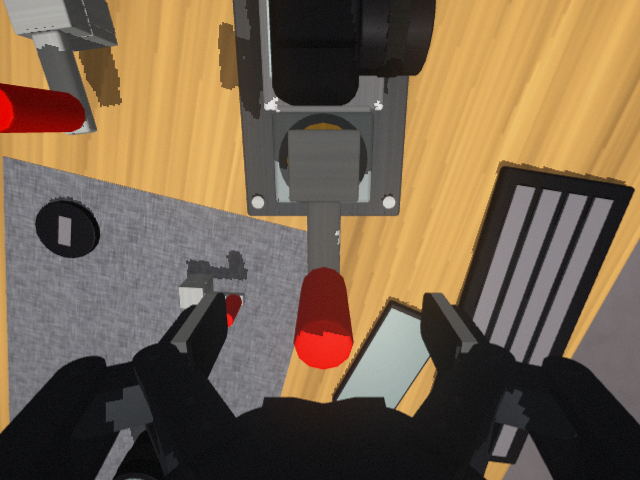

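The crank is seated on the disc, with boss centre at (324,166) and knob top at (324,340) between the open fingers. Next I'll estimate the pointer and ring heights from the plate corners.

Run:
```python
from h import *
import pickle
np.set_printoptions(precision=4,suppress=True)
W=pickle.load(open('w2.pkl','rb'));T=bot.camera_info("top")
tp=lambda x,y:((x-400)/3+235,y/3+185)
print("plate corner+x",tri((T,tp(475,103)),(W,(368,68))))
print("ring",tri((T,tp(452,173)),(W,(325,37))))
for z in(.03,.04,.05,.06,.07):print(z,proj(W,[.5637,.1611,z]), proj(W,[.566,.151,z]))
t=bot.camera("top")[:,:,::-1];w=cv2.imread("pics/w2.png")
o=np.zeros((600,800,3),np.uint8)
o[:600,:400]=cv2.resize(t[205:280,235:285],(400,600),interpolation=cv2.INTER_CUBIC)
o[:600,400:]=cv2.resize(w[10:85,300:350],(400,600),interpolation=cv2.INTER_CUBIC)
cv2.imwrite("pics/crop3.png",o)
```

```text
plate corner+x (array([0.6164, 0.1448, 0.0544]), [np.float64(0.00010816365185994633), np.float64(0.00010816365185996195)])
ring (array([0.5634, 0.1616, 0.053 ]), [np.float64(0.0005265381201348217), np.float64(0.0005265381201348387)])
0.03 [324.7052  43.2063] [324.3793  53.449 ]
0.04 [324.7387  41.    ] [324.4042  51.525 ]
0.05 [324.774   38.6759] [324.4303  49.4993]
0.06 [324.8113  36.2245] [324.4579  47.3636]
0.07 [324.8506  33.635 ] [324.487   45.1086]
```

View pics/crop3.png

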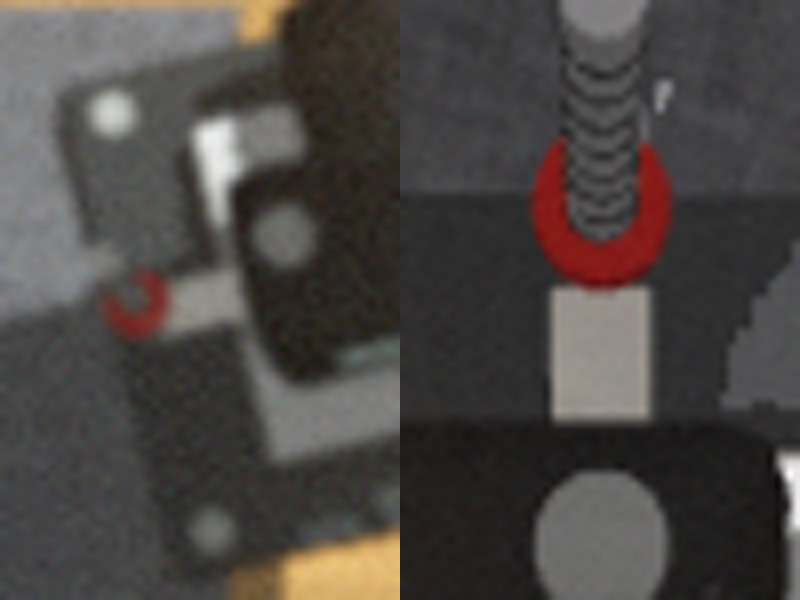

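Ring mid-height is about 53 mm, but the pointer height is unclear from above. I'm raising the hand and taking a low-angle side look from the robot side with the wrist camera.

Request:
step_arm(targets="1 0 0 .08 0 0 0; 1 0 0 .16 0 0 0; 1 0 0 .16 0 0 0; 1 -.286 .446 .16 0 0 1; 1 -.286 .446 .16 0 0 1; 1 -.286 .446 .16 0 0 1; 1 -.286 .446 .16 0 0 1; 1 -.286 .446 .16 0 0 1; 1 -.286 .446 .16 0 0 1; 1 -.286 .446 .16 0 0 1")

```text
clock: 11.63
eef_pos: [0.4756, 0.1674, 0.2687]
tool_rot: [0.256, 0.967, 0.001, -0.001]
ft_force: [0.2, 0.3, 0.2]
grip_width: 0.0853
grasp_force: 0.0
```

Request:
step_arm(targets="1 0 0 0 0 0 .676; 1 0 0 0 0 0 .676; 1 0 0 0 0 0 .676; 1 0 0 0 0 0 .676; 1 0 0 0 0 0 .676; 1 0 0 0 0 0 .676")

```text
clock: 12.13
eef_pos: [0.4786, 0.1639, 0.2684]
tool_rot: [-0.002, 1.0, 0.0, 0.0]
ft_force: [-0.3, 0.2, 0.5]
grip_width: 0.0856
grasp_force: 0.0
```

Request:
step_arm(targets="1 0 0 0 0 -1 0; 1 0 0 0 0 -1 0; 1 0 0 0 0 -1 0; 1 0 0 -.07 0 -1 0; 1 0 0 -.14 0 -1 0; 1 0 0 -.21 0 -1 0; 1 0 0 -.27 0 -1 0; 1 0 0 -.27 0 -1 0; 1 0 0 -.27 0 -1 0")

```text
clock: 12.88
eef_pos: [0.4764, 0.1625, 0.1309]
tool_rot: [-0.002, 0.924, -0.0, 0.383]
ft_force: [0.6, 0.0, -1.7]
grip_width: 0.0856
grasp_force: 0.0
```

```bash
cat > look.py <<'E'
from h import *
import pickle,sys
n=sys.argv[1]
o=bot.get_obs();print(o['clock'],o['joint_pos'],o['eef_pos'],o['tool_rot'])
i=bot.camera_info('wrist');pickle.dump(i,open(n+'.pkl','wb'));print(i['pose'][:3,3])
a=bot.camera('wrist')[:,:,::-1];cv2.imwrite(f'pics/{n}.png',a)
u,v=proj(i,[.5633,.162,.053]);print('ring',u,v)
o=np.zeros((600,800,3),np.uint8)
r=cv2.rotate(a,cv2.ROTATE_180); x0,y0=int(639-u)-40,int(479-v)-40
print('crop origin in rotated',x0,y0)
o[:,:600]=cv2.resize(r[max(y0,0):y0+80,max(x0,0):x0+80],(600,600),interpolation=cv2.INTER_CUBIC)
o[:150,600:]=cv2.resize(r,(200,150)); cv2.imwrite(f'pics/{n}c.png',o)
E
python3 look.py w4
```

```text
12.8833 [ 0.5548056   0.00964339 -0.92931673 -0.07259852 -0.38090166  0.40955213] [0.47642728 0.16252062 0.13093754] [-1.74371682e-03  9.23948207e-01 -3.44009942e-04  3.82513465e-01]
[0.32108061 0.16241598 0.17799263]
ring 322.17533642013245 234.33824042180194
crop origin in rotated 276 204
```

View pics/w4c.png

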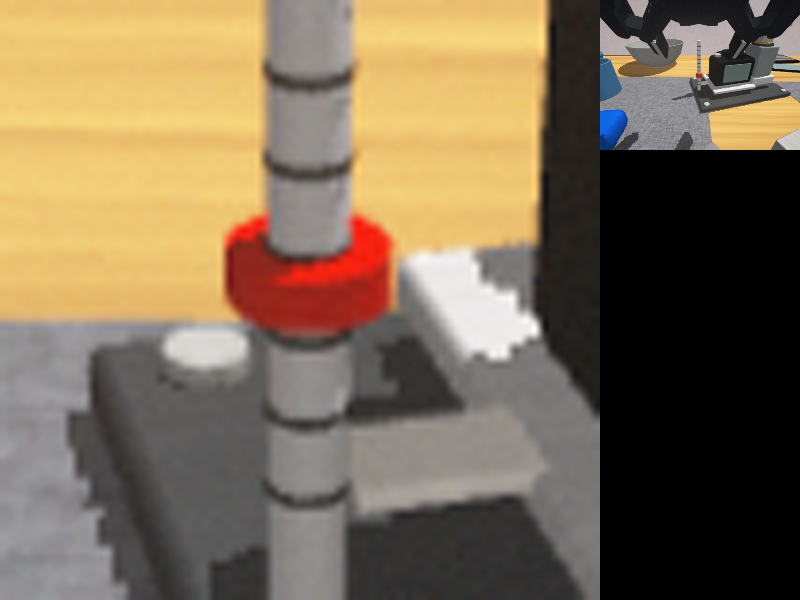

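The side look shows the ring mid at crop row ~268 and the pointer tip at row ~470, about 25 mm lower. The rod marks look to be 10 mm apart. I'm putting numbers on it.

```bash
cat > lev.py <<'E'
from h import *
import pickle,sys
from scipy.optimize import brentq
n,x0,y0=sys.argv[1],float(sys.argv[2]),float(sys.argv[3]); W=pickle.load(open(n+'.pkl','rb'))
A=np.array([.5633,.1620]); c=W['pose'][:2,3]; f=(c-A)/np.linalg.norm(c-A)
def row(xy,z): return ((479-proj(W,[*xy,z])[1])-y0)*7.5-3.25
def solve(xy,r): return brentq(lambda z:row(xy,z)-r,-.05,.2)
yd=np.array([np.cos(1.829),np.sin(1.829)]); xd=np.array([yd[1],-yd[0]])
rt,rb,pt,pb,px=map(float,sys.argv[4:9])  # ring front top/bottom rows, pointer far-top row, near-bottom row, at column px
print("axis col",((639-proj(W,[*A,.05])[0])-x0)*7.5)
z1,z2=solve(A+.009*f,rt),solve(A+.009*f,rb); print("ring",z1,z2,(z1+z2)/2)
# tip location along -yd from axis so that column matches
d=brentq(lambda d:((639-proj(W,[*(A-yd*d),.04])[0])-x0)*7.5-px,-.05,.1); P=A-yd*d
h=.0065
print("d",d,"pointer top by far edge",solve(P+xd*h,pt),"bottom by near edge",solve(P-xd*h,pb))
E
python3 lev.py w4 276 204 285 331 418 512 380
```

```text
axis col 306.0931795983021
ring 0.05960535233936208 0.05417480868361852 0.056890080511490304
d 0.008583146327033027 pointer top by far edge 0.033567310078636 bottom by near edge 0.02871440573586899
```

The pointer mid is at 31.1 mm and the ring at 56.9 mm, so it needs 25.8 mm, about 2.15 turns. I'm returning to the knob.

Request:
step_arm(targets="1 0 0 .07 0 0 0; 1 0 0 .14 0 .3 0; 1 0 0 .21 0 .5 0; 1 0 0 .27 0 1 0; 1 0 0 .27 0 1 0; 1 0 0 .27 0 1 0; 1 0 0 .27 0 1 0; 1 0 0 .27 0 1 0; 1 0 0 .27 0 1 0")

```text
clock: 13.68
eef_pos: [0.4799, 0.1636, 0.2721]
tool_rot: [-0.001, 1.0, 0.001, -0.0]
ft_force: [0.5, 1.0, -0.8]
grip_width: 0.0859
grasp_force: 0.0
```

Request:
step_arm(targets="1 0 0 0 0 0 -.676; 1 0 0 0 0 0 -.676; 1 0 0 0 0 0 -.676; 1 0 0 0 0 0 -.676; 1 0 0 0 0 0 -.676")

```text
clock: 14.1
eef_pos: [0.4792, 0.1633, 0.2695]
tool_rot: [0.264, 0.965, 0.0, -0.0]
ft_force: [-0.2, -0.4, -0.5]
grip_width: 0.0856
grasp_force: 0.0
```

Request:
step_arm(targets="1 .286 -.446 0 0 0 -1; 1 .286 -.446 0 0 0 -1; 1 .286 -.446 0 0 0 -1; 1 .286 -.446 0 0 0 -1; 1 .286 -.446 0 0 0 -1; 1 .286 -.446 0 0 0 -1; 1 .286 -.446 0 0 0 -1; 1 .286 -.446 0 0 0 -1; 1 .286 -.446 0 0 0 -1; 1 .286 -.446 0 0 0 -1")

```text
clock: 14.93
eef_pos: [0.6218, -0.0591, 0.2691]
tool_rot: [0.61, 0.792, 0.0, -0.0]
ft_force: [-0.2, 0.0, 0.9]
grip_width: 0.0856
grasp_force: 0.0
```

Run:
```python
from h import *
np.set_printoptions(precision=4,suppress=True)
o=bot.get_obs();print(o['clock'],o['joint_pos'],o['eef_pos'],o['tool_rot'])
a0=-1.312;R=.058
for k in range(3):
    b=a0-k*2*np.pi/3
    print("; ".join("-1 %.3f %.3f 0 0 0 0"%tuple(2*R*np.array([np.cos(b-t)-np.cos(b),np.sin(b-t)-np.sin(b)])) for t in np.radians(np.arange(12,121,12))))
```

```text
14.9333 [-0.0951  0.4923  0.4681  1.5467  0.0007  1.2178] [ 0.6218 -0.0591  0.2691] [ 0.6103  0.7922  0.0003 -0.0002]
-1 -0.024 -0.004 0 0 0 0; -1 -0.048 -0.002 0 0 0 0; -1 -0.072 0.004 0 0 0 0; -1 -0.093 0.015 0 0 0 0; -1 -0.112 0.030 0 0 0 0; -1 -0.127 0.049 0 0 0 0; -1 -0.138 0.071 0 0 0 0; -1 -0.144 0.094 0 0 0 0; -1 -0.146 0.119 0 0 0 0; -1 -0.142 0.142 0 0 0 0
-1 0.009 0.023 0 0 0 0; -1 0.022 0.043 0 0 0 0; -1 0.039 0.060 0 0 0 0; -1 0.060 0.073 0 0 0 0; -1 0.082 0.082 0 0 0 0; -1 0.106 0.085 0 0 0 0; -1 0.130 0.084 0 0 0 0; -1 0.154 0.078 0 0 0 0; -1 0.175 0.067 0 0 0 0; -1 0.194 0.051 0 0 0 0
-1 0.015 -0.019 0 0 0 0; -1 0.026 -0.041 0 0 0 0; -1 0.032 -0.064 0 0 0 0; -1 0.034 -0.088 0 0 0 0; -1 0.030 -0.112 0 0 0 0; -1 0.021 -0.135 0 0 0 0; -1 0.008 -0.155 0 0 0 0; -1 -0.010 -0.172 0 0 0 0; -1 -0.030 -0.185 0 0 0 0; -1 -0.053 -0.194 0 0 0 0
```

Request:
step_arm(targets="1 0 0 -.08 0 0 0; 1 0 0 -.14 0 0 0; 1 0 0 -.162 0 0 0; 1 0 0 -.162 0 0 0; -1 0 0 -.162 0 0 0; -1 0 0 -.162 0 0 0; -1 0 0 -.162 0 0 0; -1 0 0 -.162 0 0 0; -1 0 0 -.162 0 0 0; -1 0 0 -.162 0 0 0")

```text
clock: 15.77
eef_pos: [0.6227, -0.0601, 0.1883]
tool_rot: [0.611, 0.792, 0.0, 0.001]
ft_force: [0.4, -1.0, 2.1]
grip_width: 0.0206
grasp_force: 58.4
```

Request:
step_arm(targets="-1 -.012 -.003 0 0 0 0; -1 -.024 -.004 0 0 0 0; -1 -.036 -.004 0 0 0 0; -1 -.048 -.002 0 0 0 0; -1 -.048 -.002 0 0 0 0")

```text
clock: 16.18
eef_pos: [0.5975, -0.0622, 0.1884]
tool_rot: [0.611, 0.792, -0.0, 0.001]
ft_force: [1.7, -4.6, 4.5]
grip_width: 0.0207
grasp_force: 58.6
```

```bash
python3 -c "
from h import *
o=bot.get_obs();print(o['clock'],o['eef_pos'],o['ft_force'],o['ft_torque'],o['grip_width'])"
```

```text
16.1833 [ 0.59746815 -0.06218551  0.18836127] [ 1.65733028 -4.57133394  4.5261467 ] [-1.01385403e+00 -3.97651483e-01 -1.80979665e-04] 0.020731034491995443
```

Request:
step_arm(targets="-1 0 -.003 .001 0 0 0; -1 0 -.003 .001 0 0 0")

```text
clock: 16.35
eef_pos: [0.5979, -0.0626, 0.188]
tool_rot: [0.611, 0.792, 0.0, -0.0]
ft_force: [0.5, -2.9, 4.6]
grip_width: 0.0208
grasp_force: 58.7
```

Request:
step_arm(targets="-1 -.012 .002 0 0 0 0; -1 -.023 .006 0 0 0 0; -1 -.034 .011 0 0 0 0; -1 -.045 .017 0 0 0 0; -1 -.045 .017 0 0 0 0")

```text
clock: 16.77
eef_pos: [0.5742, -0.0532, 0.188]
tool_rot: [0.61, 0.792, -0.0, -0.001]
ft_force: [0.9, -2.9, 5.9]
grip_width: 0.0206
grasp_force: 58.8
```

Run:
```python
import numpy as np
P=np.array([(.6227,-.0601),(.5979,-.0626),(.5742,-.0532)])
A=np.c_[2*P,np.ones(3)];s=np.linalg.solve(A,(P**2).sum(1));print(s[:2],np.sqrt(s[2]+s[0]**2+s[1]**2))
```

```text
[ 0.60510833 -0.00984867] 0.053241552791899384
```

Request:
step_arm(targets="-1 0 0 .003 0 0 0; -1 0 0 .003 0 0 0; -1 0 0 .003 0 0 0")

```text
clock: 17.02
eef_pos: [0.5748, -0.0534, 0.1884]
tool_rot: [0.61, 0.792, -0.0, -0.001]
ft_force: [0.3, -0.9, 0.1]
grip_width: 0.0206
grasp_force: 58.8
```

```bash
cat > arc.py <<'E'
import sys,numpy as np
x,y,cx,cy,step,n=map(float,sys.argv[1:7]); R=np.hypot(x-cx,y-cy) if len(sys.argv)<8 else float(sys.argv[7]); b=np.arctan2(y-cy,x-cx); print("angle",b,"R",R)
for k in range(3):
    i=np.arange(1,n+1)*np.radians(step)
    print("; ".join("-1 %.3f %.3f 0 0 0 0"%tuple(2*R*np.array([np.cos(b-t)-np.cos(b),np.sin(b-t)-np.sin(b)])) for t in i)); b-=i[-1]
E
python3 arc.py .5748 -.0534 .6072 -.0043 10 9
```

```text
angle -2.1540842080866707 R 0.058826609625236774
-1 -0.016 0.013 0 0 0 0; -1 -0.030 0.028 0 0 0 0; -1 -0.040 0.046 0 0 0 0; -1 -0.048 0.065 0 0 0 0; -1 -0.052 0.085 0 0 0 0; -1 -0.053 0.105 0 0 0 0; -1 -0.050 0.126 0 0 0 0; -1 -0.043 0.145 0 0 0 0; -1 -0.033 0.163 0 0 0 0
-1 0.013 0.016 0 0 0 0; -1 0.028 0.030 0 0 0 0; -1 0.046 0.040 0 0 0 0; -1 0.065 0.048 0 0 0 0; -1 0.085 0.052 0 0 0 0; -1 0.105 0.053 0 0 0 0; -1 0.126 0.050 0 0 0 0; -1 0.145 0.043 0 0 0 0; -1 0.163 0.033 0 0 0 0
-1 0.016 -0.013 0 0 0 0; -1 0.030 -0.028 0 0 0 0; -1 0.040 -0.046 0 0 0 0; -1 0.048 -0.065 0 0 0 0; -1 0.052 -0.085 0 0 0 0; -1 0.053 -0.105 0 0 0 0; -1 0.050 -0.126 0 0 0 0; -1 0.043 -0.145 0 0 0 0; -1 0.033 -0.163 0 0 0 0
```

Request:
step_arm(targets="-1 -.016 .013 0 0 0 0; -1 -.030 .028 0 0 0 0; -1 -.040 .046 0 0 0 0; -1 -.048 .065 0 0 0 0; -1 -.052 .085 0 0 0 0; -1 -.053 .105 0 0 0 0; -1 -.050 .126 0 0 0 0; -1 -.043 .145 0 0 0 0; -1 -.033 .163 0 0 0 0; -1 -.033 .163 0 0 0 0")

```text
clock: 17.85
eef_pos: [0.5595, 0.0286, 0.1885]
tool_rot: [0.61, 0.792, -0.001, 0.0]
ft_force: [4.5, -3.5, -3.2]
grip_width: 0.0209
grasp_force: 59.1
```

Request:
step_arm(targets="-1 0 0 0 0 0 0")

```text
clock: 17.93
eef_pos: [0.5593, 0.0282, 0.1886]
tool_rot: [0.61, 0.792, -0.001, 0.0]
ft_force: [4.4, -3.7, -4.0]
grip_width: 0.0204
grasp_force: 59.1
```

```bash
cat > fit.py <<'E'
import sys,numpy as np
from scipy.optimize import least_squares
P=np.array(eval(sys.argv[1]))
for free in(0,1):
    r=least_squares(lambda p:np.hypot(P[:,0]-p[0],P[:,1]-p[1])-(p[2] if free else .0582),[.607,-.004,.058]); print(r.x,r.fun*1e3)
E
python3 fit.py "[(.6227,-.0601),(.5748,-.0534),(.5602,.0276)]"
```

```text
[ 0.60777835 -0.00475288  0.058     ] [-0.87671713  0.57170918 -0.66384661]
[ 0.6058504  -0.00598746  0.05667518] [ 4.96130914e-12 -7.28583860e-13  9.52016244e-12]
```

Request:
step_arm(targets="-1 .0018 -.0012 -.001 0 0 0; -1 .0018 -.0012 -.001 0 0 0; -1 .0018 -.0012 -.001 0 0 0")

```text
clock: 18.18
eef_pos: [0.5594, 0.0277, 0.1886]
tool_rot: [0.61, 0.792, -0.0, -0.001]
ft_force: [0.9, -0.9, -0.6]
grip_width: 0.0208
grasp_force: 59.3
```

```bash
python3 arc.py .5594 .0277 .6068 -.0052 10 9 .0577; python3 fit.py "[(.6227,-.0601),(.5748,-.0534),(.5594,.0277)]"
```

```text
angle 2.534842246844481 R 0.0577
-1 0.013 0.015 0 0 0 0; -1 0.028 0.028 0 0 0 0; -1 0.046 0.039 0 0 0 0; -1 0.064 0.046 0 0 0 0; -1 0.084 0.049 0 0 0 0; -1 0.104 0.049 0 0 0 0; -1 0.124 0.046 0 0 0 0; -1 0.143 0.039 0 0 0 0; -1 0.161 0.029 0 0 0 0
-1 0.015 -0.013 0 0 0 0; -1 0.028 -0.028 0 0 0 0; -1 0.039 -0.046 0 0 0 0; -1 0.046 -0.064 0 0 0 0; -1 0.049 -0.084 0 0 0 0; -1 0.049 -0.104 0 0 0 0; -1 0.046 -0.124 0 0 0 0; -1 0.039 -0.143 0 0 0 0; -1 0.029 -0.161 0 0 0 0
-1 -0.013 -0.015 0 0 0 0; -1 -0.028 -0.028 0 0 0 0; -1 -0.046 -0.039 0 0 0 0; -1 -0.064 -0.046 0 0 0 0; -1 -0.084 -0.049 0 0 0 0; -1 -0.104 -0.049 0 0 0 0; -1 -0.124 -0.046 0 0 0 0; -1 -0.143 -0.039 0 0 0 0; -1 -0.161 -0.029 0 0 0 0
[ 0.60725216 -0.00461557  0.058     ] [-0.6052333   0.39234746 -0.45810921]
[ 0.60592163 -0.0054782   0.05714066] [ 5.20417043e-13 -5.55111512e-13  2.35228503e-12]
```

Request:
step_arm(targets="-1 .013 .015 0 0 0 0; -1 .028 .028 0 0 0 0; -1 .046 .039 0 0 0 0; -1 .064 .046 0 0 0 0; -1 .084 .049 0 0 0 0; -1 .104 .049 0 0 0 0; -1 .124 .046 0 0 0 0; -1 .143 .039 0 0 0 0; -1 .161 .029 0 0 0 0; -1 .161 .029 0 0 0 0")

```text
clock: 19.02
eef_pos: [0.6413, 0.0419, 0.1882]
tool_rot: [0.611, 0.792, -0.0, -0.001]
ft_force: [-2.2, -0.6, 0.8]
grip_width: 0.0206
grasp_force: 59.8
```

Request:
step_arm(targets="-1 0 0 0 0 0 0")

```text
clock: 19.1
eef_pos: [0.6409, 0.042, 0.1884]
tool_rot: [0.611, 0.792, 0.0, -0.0]
ft_force: [-0.7, -1.2, -0.7]
grip_width: 0.0208
grasp_force: 59.7
```

Request:
step_arm(targets="-1 .015 -.013 0 0 0 0; -1 .028 -.028 0 0 0 0; -1 .039 -.046 0 0 0 0; -1 .046 -.064 0 0 0 0; -1 .049 -.084 0 0 0 0; -1 .049 -.104 0 0 0 0; -1 .046 -.124 0 0 0 0; -1 .039 -.143 0 0 0 0; -1 .029 -.161 0 0 0 0; -1 .029 -.161 0 0 0 0")

```text
clock: 19.93
eef_pos: [0.6535, -0.041, 0.1882]
tool_rot: [0.611, 0.791, -0.0, -0.001]
ft_force: [-3.4, 5.1, -2.4]
grip_width: 0.0206
grasp_force: 59.3
```

Request:
step_arm(targets="-1 0 0 0 0 0 0")

```text
clock: 20.02
eef_pos: [0.6537, -0.0406, 0.1882]
tool_rot: [0.611, 0.791, -0.001, -0.001]
ft_force: [-4.5, 3.2, -2.0]
grip_width: 0.0204
grasp_force: 59.3
```

```bash
python3 fit.py "[(.6227,-.0601),(.5979,-.0626),(.5748,-.0534),(.5594,.0277),(.6409,.0418),(.6530,-.0402)]"; python3 arc.py .6530 -.0402 .6063 -.0057 10 9 .0577
```

```text
[ 0.60684936 -0.00490438  0.058     ] [-0.77353097  0.18557962 -0.07094463 -0.62841319 -0.40082402 -0.09955133]
[ 0.60686027 -0.00508826  0.05784011] [-0.59337161  0.36544813  0.14165646 -0.15521834  0.10134418  0.14014117]
angle -0.6362673390010879 R 0.0577
-1 -0.013 -0.015 0 0 0 0; -1 -0.029 -0.028 0 0 0 0; -1 -0.047 -0.037 0 0 0 0; -1 -0.066 -0.044 0 0 0 0; -1 -0.086 -0.047 0 0 0 0; -1 -0.106 -0.046 0 0 0 0; -1 -0.126 -0.042 0 0 0 0; -1 -0.144 -0.035 0 0 0 0; -1 -0.161 -0.024 0 0 0 0
-1 -0.015 0.013 0 0 0 0; -1 -0.028 0.029 0 0 0 0; -1 -0.037 0.047 0 0 0 0; -1 -0.044 0.066 0 0 0 0; -1 -0.047 0.086 0 0 0 0; -1 -0.046 0.106 0 0 0 0; -1 -0.042 0.126 0 0 0 0; -1 -0.035 0.144 0 0 0 0; -1 -0.024 0.161 0 0 0 0
-1 0.013 0.015 0 0 0 0; -1 0.029 0.028 0 0 0 0; -1 0.047 0.037 0 0 0 0; -1 0.066 0.044 0 0 0 0; -1 0.086 0.047 0 0 0 0; -1 0.106 0.046 0 0 0 0; -1 0.126 0.042 0 0 0 0; -1 0.144 0.035 0 0 0 0; -1 0.161 0.024 0 0 0 0
```

Request:
step_arm(targets="-1 -.002 .0014 -.001 0 0 0; -1 -.002 .0014 -.001 0 0 0")

```text
clock: 20.18
eef_pos: [0.6541, -0.0396, 0.1886]
tool_rot: [0.611, 0.792, -0.0, 0.001]
ft_force: [-2.1, 0.5, -0.7]
grip_width: 0.0204
grasp_force: 59.5
```

Request:
step_arm(targets="-1 -.013 -.015 0 0 0 0; -1 -.029 -.028 0 0 0 0; -1 -.047 -.037 0 0 0 0; -1 -.066 -.044 0 0 0 0; -1 -.086 -.047 0 0 0 0; -1 -.106 -.046 0 0 0 0; -1 -.126 -.042 0 0 0 0; -1 -.144 -.035 0 0 0 0; -1 -.161 -.024 0 0 0 0; -1 -.161 -.024 0 0 0 0")

```text
clock: 21.02
eef_pos: [0.5734, -0.0519, 0.1891]
tool_rot: [0.611, 0.792, -0.001, 0.002]
ft_force: [0.2, -3.3, -1.6]
grip_width: 0.0206
grasp_force: 59.6
```

Request:
step_arm(targets="-1 -.015 .013 0 0 0 0; -1 -.028 .029 0 0 0 0; -1 -.037 .047 0 0 0 0; -1 -.044 .066 0 0 0 0; -1 -.047 .086 0 0 0 0; -1 -.046 .106 0 0 0 0; -1 -.042 .126 0 0 0 0; -1 -.035 .144 0 0 0 0; -1 -.024 .161 0 0 0 0; -1 -.024 .161 0 0 0 0")

```text
clock: 21.85
eef_pos: [0.5622, 0.0311, 0.1888]
tool_rot: [0.61, 0.792, 0.001, -0.0]
ft_force: [-3.0, 0.5, 4.1]
grip_width: 0.0204
grasp_force: 60.2
```

Request:
step_arm(targets="-1 .012 .016 .001 0 0 0; -1 .028 .029 .001 0 0 0; -1 .046 .038 .001 0 0 0; -1 .065 .045 .001 0 0 0; -1 .085 .048 .001 0 0 0; -1 .105 .047 .001 0 0 0; -1 .125 .043 .001 0 0 0; -1 .143 .036 .001 0 0 0; -1 .160 .025 .001 0 0 0; -1 .160 .025 .001 0 0 0")

```text
clock: 22.68
eef_pos: [0.6426, 0.041, 0.1884]
tool_rot: [0.611, 0.791, -0.0, 0.0]
ft_force: [-2.5, -1.2, 1.0]
grip_width: 0.0204
grasp_force: 60.1
```

Request:
step_arm(targets="-1 .015 -.013 0 0 0 0; -1 .028 -.029 0 0 0 0; -1 .037 -.047 0 0 0 0; -1 .044 -.066 0 0 0 0; -1 .047 -.086 0 0 0 0; -1 .046 -.106 0 0 0 0; -1 .042 -.126 0 0 0 0; -1 .035 -.144 0 0 0 0; -1 .024 -.161 0 0 0 0; -1 .024 -.161 0 0 0 0")

```text
clock: 23.52
eef_pos: [0.6531, -0.0404, 0.1889]
tool_rot: [0.612, 0.791, -0.0, 0.001]
ft_force: [0.6, 1.3, -3.0]
grip_width: 0.0207
grasp_force: 59.5
```

Request:
step_arm(targets="-1 -.013 -.015 0 0 0 0; -1 -.029 -.028 0 0 0 0; -1 -.047 -.037 0 0 0 0; -1 -.066 -.044 0 0 0 0; -1 -.086 -.047 0 0 0 0; -1 -.106 -.046 0 0 0 0; -1 -.126 -.042 0 0 0 0; -1 -.126 -.042 0 0 0 0; -1 -.126 -.042 0 0 0 0")

```text
clock: 24.27
eef_pos: [0.5903, -0.0603, 0.1892]
tool_rot: [0.611, 0.792, -0.001, 0.001]
ft_force: [-1.7, -2.6, -1.6]
grip_width: 0.0206
grasp_force: 59.8
```

Request:
step_arm(targets="1 0 0 0 0 0 0; 1 0 0 0 0 0 0; 1 0 0 0 0 0 0; 1 0 0 0 0 0 0; 1 0 0 0 0 0 0; 1 0 0 .08 0 0 0; 1 0 0 .16 0 0 0; 1 0 0 .16 0 0 0")

```text
clock: 24.93
eef_pos: [0.5939, -0.0591, 0.2773]
tool_rot: [0.611, 0.792, 0.004, 0.006]
ft_force: [0.1, 0.4, 1.4]
grip_width: 0.0856
grasp_force: 0.0
```

Request:
step_arm(targets="1 -.224 .447 0 0 0 1; 1 -.224 .447 0 0 0 1; 1 -.224 .447 0 0 0 1; 1 -.224 .447 0 0 0 1; 1 -.224 .447 0 0 0 1; 1 -.224 .447 0 0 0 1; 1 -.224 .447 0 0 0 1; 1 -.224 .447 0 0 0 1")

```text
clock: 25.6
eef_pos: [0.4777, 0.167, 0.2693]
tool_rot: [0.258, 0.966, 0.0, 0.001]
ft_force: [0.3, 0.5, -0.1]
grip_width: 0.0855
grasp_force: 0.0
```

Request:
step_arm(targets="1 0 0 0 0 0 .676; 1 0 0 0 0 0 .676; 1 0 0 0 0 0 .676; 1 0 0 0 0 0 .676; 1 0 0 0 0 0 .676; 1 0 0 0 0 0 .676")

```text
clock: 26.1
eef_pos: [0.4794, 0.1635, 0.2688]
tool_rot: [0.0, 1.0, -0.0, 0.0]
ft_force: [-0.4, 0.6, 0.3]
grip_width: 0.0851
grasp_force: 0.0
```

Request:
step_arm(targets="1 0 0 0 0 -1 0; 1 0 0 0 0 -1 0; 1 0 0 0 0 -1 0; 1 0 0 -.07 0 -1 0; 1 0 0 -.14 0 -1 0; 1 0 0 -.21 0 -1 0; 1 0 0 -.27 0 -1 0; 1 0 0 -.27 0 -1 0; 1 0 0 -.27 0 -1 0; 1 0 0 -.27 0 -1 0")

```text
clock: 26.93
eef_pos: [0.4735, 0.1612, 0.1277]
tool_rot: [-0.001, 0.926, -0.003, 0.378]
ft_force: [-1.0, -1.4, -1.1]
grip_width: 0.0858
grasp_force: 0.0
```

```bash
python3 look.py w5
```

```text
26.9333 [ 0.55730149  0.01153435 -0.92956262 -0.06279265 -0.38382954  0.41421206] [0.47352869 0.16118512 0.12773258] [-0.00144162  0.92564867 -0.00312935  0.37836843]
[0.31859607 0.1617262  0.17616771]
ring 324.54087451621575 240.7240062506789
crop origin in rotated 274 198
```

View pics/w5c.png

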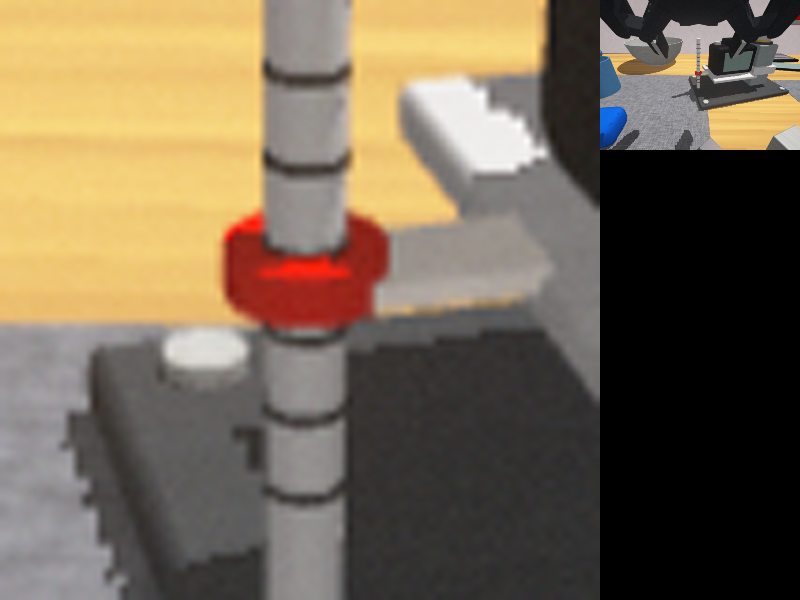

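The pointer now stands at the ring. It meets the ring's right side at (385,270), with its far top edge at row 231 and lower edge at 313 at column 390. The ring's front spans rows 278–325.

```bash
python3 lev.py w5 274 198 278 325 231 313 390; python3 lev.py w4 276 204 285 331 421 512 380
```

```text
axis col 303.3078800540876
ring 0.05997024656169246 0.05443104330002592 0.05720064493085919
d 0.010133399850771007 pointer top by far edge 0.05705835081638775 bottom by near edge 0.05322748025987363
axis col 306.0931795983021
ring 0.05960535233936208 0.05417480868361852 0.056890080511490304
d 0.008583146327033027 pointer top by far edge 0.03316837495395395 bottom by near edge 0.02871440573586899
```

Run:
```python
import sys; sys.argv=['x','w5','274','198','278','325','231','313','390']
exec(open('lev.py').read())
r=cv2.rotate(cv2.imread('pics/w5.png'),cv2.ROTATE_180)[198:278,274:354].astype(int)
b,g,R=r[...,0],r[...,1],r[...,2]
m=(R-np.maximum(b,g)>40)&(R>90)&(g<70)
for x in range(28,54,1):
    y=np.where(m[:,x])[0]; print(x,y.min() if len(y) else None,y.max() if len(y) else None,end=' | ')
print()
for x in (52,54,58): print(x,[tuple(r[y,x][::-1]) for y in range(27,46)])
for z in(.054,.057,.060): print(z,"axis row px",(row(A,z)+3.25)/7.5,"front",(row(A+.009*f,z)+3.25)/7.5,"tip",(row(P,z)+3.25)/7.5)
```

```text
axis col 303.3078800540876
ring 0.05997024656169246 0.05443104330002592 0.05720064493085919
d 0.010133399850771007 pointer top by far edge 0.05705835081638775 bottom by near edge 0.05322748025987363
28 None None | 29 None None | 30 31 39 | 31 30 40 | 32 30 40 | 33 29 41 | 34 29 42 | 35 33 42 | 36 34 43 | 37 34 43 | 38 34 43 | 39 34 42 | 40 34 42 | 41 34 42 | 42 34 42 | 43 34 43 | 44 34 43 | 45 34 43 | 46 29 42 | 47 29 42 | 48 29 42 | 49 30 37 | 50 31 36 | 51 32 35 | 52 None None | 53 None None | 
52 [(np.int64(244), np.int64(209), np.int64(124)), (np.int64(241), np.int64(200), np.int64(117)), (np.int64(233), np.int64(190), np.int64(118)), (np.int64(192), np.int64(167), np.int64(128)), (np.int64(152), np.int64(143), np.int64(138)), (np.int64(153), np.int64(146), np.int64(139)), (np.int64(155), np.int64(148), np.int64(140)), (np.int64(154), np.int64(147), np.int64(139)), (np.int64(157), np.int64(149), np.int64(143)), (np.int64(154), np.int64(148), np.int64(138)), (np.int64(154), np.int64(149), np.int64(139)), (np.int64(168), np.int64(160), np.int64(154)), (np.int64(173), np.int64(165),
[... 1603 characters left out ...]
int64(160), np.int64(154), np.int64(146)), (np.int64(169), np.int64(162), np.int64(153)), (np.int64(175), np.int64(167), np.int64(160)), (np.int64(180), np.int64(168), np.int64(157)), (np.int64(182), np.int64(163), np.int64(137)), (np.int64(144), np.int64(122), np.int64(95)), (np.int64(93), np.int64(89), np.int64(89)), (np.int64(94), np.int64(91), np.int64(92)), (np.int64(83), np.int64(82), np.int64(81)), (np.int64(53), np.int64(48), np.int64(45))]
0.054 axis row px 39.18313966642634 front 44.249155534605194 tip 37.85360678253946
0.057 axis row px 35.8818755589854 front 40.875721010601495 tip 34.57318944600849
0.06 axis row px 32.54614143626833 front 37.466002995665576 tip 31.258807255279034
```

Measured: ring mid is about 57.5 mm and pointer mid about 56.4 mm, so about 1.0 mm (30°) is still needed. I'm going back to the knob.

Request:
step_arm(targets="1 0 0 .07 0 0 0; 1 0 0 .14 0 .3 0; 1 0 0 .21 0 .5 0; 1 0 0 .27 0 1 0; 1 0 0 .27 0 1 0; 1 0 0 .27 0 1 0; 1 0 0 .27 0 1 0; 1 0 0 .27 0 1 0; 1 0 0 .27 0 1 0")

```text
clock: 27.73
eef_pos: [0.4811, 0.1645, 0.2744]
tool_rot: [0.0, 1.0, 0.002, 0.001]
ft_force: [0.7, 0.5, -0.4]
grip_width: 0.0852
grasp_force: 0.0
```

Request:
step_arm(targets="1 0 0 0 0 0 -.676; 1 0 0 0 0 0 -.676; 1 0 0 0 0 0 -.676; 1 0 0 0 0 0 -.676; 1 0 0 0 0 0 -.676")

```text
clock: 28.15
eef_pos: [0.4804, 0.1642, 0.2718]
tool_rot: [0.265, 0.964, 0.001, 0.001]
ft_force: [-0.1, -0.6, -0.1]
grip_width: 0.0853
grasp_force: 0.0
```

Request:
step_arm(targets="1 .224 -.447 0 0 0 -1; 1 .224 -.447 0 0 0 -1; 1 .224 -.447 0 0 0 -1; 1 .224 -.447 0 0 0 -1; 1 .224 -.447 0 0 0 -1; 1 .224 -.447 0 0 0 -1; 1 .224 -.447 0 0 0 -1; 1 .224 -.447 0 0 0 -1; 1 .224 -.447 0 0 0 -1; 1 .224 -.447 0 0 0 -1")

```text
clock: 28.98
eef_pos: [0.5909, -0.0586, 0.2705]
tool_rot: [0.61, 0.792, 0.001, 0.001]
ft_force: [0.2, 0.6, 0.4]
grip_width: 0.0851
grasp_force: 0.0
```

Request:
step_arm(targets="1 0 0 -.08 0 0 0; 1 0 0 -.14 0 0 0; 1 0 0 -.16 0 0 0; 1 0 0 -.16 0 0 0; -1 0 0 -.16 0 0 0; -1 0 0 -.16 0 0 0; -1 0 0 -.16 0 0 0; -1 0 0 -.16 0 0 0; -1 0 0 -.16 0 0 0; -1 0 0 -.16 0 0 0")

```text
clock: 29.82
eef_pos: [0.5911, -0.0592, 0.1898]
tool_rot: [0.611, 0.792, 0.0, 0.001]
ft_force: [-0.2, -0.8, 2.9]
grip_width: 0.0208
grasp_force: 58.4
```

```bash
python3 -c "
from h import *
o=bot.get_obs();print(o['clock'],o['eef_pos'],o['ft_force'],o['ft_torque'],o['grip_width'])"; python3 arc.py .5905 -.0602 .6069 -.0050 10 4
```

```text
29.8167 [ 0.59111243 -0.05916233  0.18979564] [-0.23622714 -0.82346837  2.92648568] [-0.06412043 -0.08447785  0.00480616] 0.020776985531172326
angle -1.8595917835772402 R 0.057584720195551865
-1 -0.019 0.007 0 0 0 0; -1 -0.036 0.018 0 0 0 0; -1 -0.051 0.031 0 0 0 0; -1 -0.063 0.047 0 0 0 0
-1 -0.010 0.018 0 0 0 0; -1 -0.016 0.037 0 0 0 0; -1 -0.019 0.057 0 0 0 0; -1 -0.018 0.077 0 0 0 0
-1 0.004 0.020 0 0 0 0; -1 0.011 0.038 0 0 0 0; -1 0.022 0.055 0 0 0 0; -1 0.035 0.070 0 0 0 0
```

Request:
step_arm(targets="-1 -.010 .003 .001 0 0 0; -1 -.019 .007 .001 0 0 0; -1 -.028 .012 .001 0 0 0; -1 -.036 .018 .001 0 0 0; -1 -.044 .024 .001 0 0 0; -1 -.051 .031 .001 0 0 0; -1 -.051 .031 .001 0 0 0; -1 -.051 .031 .001 0 0 0")

```text
clock: 30.48
eef_pos: [0.5644, -0.0431, 0.1897]
tool_rot: [0.61, 0.792, -0.0, -0.0]
ft_force: [0.1, -1.4, 4.4]
grip_width: 0.021
grasp_force: 59.0
```

Request:
step_arm(targets="1 0 0 0 0 0 0; 1 0 0 0 0 0 0; 1 0 0 0 0 0 0; 1 0 0 0 0 0 0; 1 0 0 0 0 0 0; 1 0 0 .08 0 0 0; 1 0 0 .16 0 0 0; 1 0 0 .16 0 0 0")

```text
clock: 31.15
eef_pos: [0.5682, -0.0436, 0.2772]
tool_rot: [0.611, 0.792, 0.004, 0.005]
ft_force: [1.6, 0.2, 0.5]
grip_width: 0.0852
grasp_force: 0.0
```

Request:
step_arm(targets="1 -.173 .416 0 0 0 1; 1 -.173 .416 0 0 0 1; 1 -.173 .416 0 0 0 1; 1 -.173 .416 0 0 0 1; 1 -.173 .416 0 0 0 1; 1 -.173 .416 0 0 0 1; 1 -.173 .416 0 0 0 1; 1 -.173 .416 0 0 0 1")

```text
clock: 31.82
eef_pos: [0.478, 0.1661, 0.2693]
tool_rot: [0.259, 0.966, 0.0, 0.0]
ft_force: [-0.5, -0.7, 0.3]
grip_width: 0.0857
grasp_force: 0.0
```

Request:
step_arm(targets="1 0 0 0 0 0 .676; 1 0 0 0 0 0 .676; 1 0 0 0 0 0 .676; 1 0 0 0 0 0 .676; 1 0 0 0 0 0 .676; 1 0 0 0 0 0 .676")

```text
clock: 32.32
eef_pos: [0.4789, 0.1639, 0.2691]
tool_rot: [-0.0, 1.0, -0.0, -0.0]
ft_force: [-1.2, 0.6, 0.2]
grip_width: 0.0852
grasp_force: 0.0
```

Request:
step_arm(targets="1 0 0 0 0 -1 0; 1 0 0 0 0 -1 0; 1 0 0 0 0 -1 0; 1 0 0 -.07 0 -1 0; 1 0 0 -.14 0 -1 0; 1 0 0 -.21 0 -1 0; 1 0 0 -.27 0 -1 0; 1 0 0 -.27 0 -1 0; 1 0 0 -.27 0 -1 0; 1 0 0 -.27 0 -1 0")

```text
clock: 33.15
eef_pos: [0.4732, 0.1614, 0.1281]
tool_rot: [-0.002, 0.926, -0.003, 0.378]
ft_force: [-1.1, -0.5, -0.6]
grip_width: 0.0854
grasp_force: 0.0
```

Request:
step_arm(targets="1 0 0 0 0 0 0; 1 0 0 0 0 0 0")

```text
clock: 33.32
eef_pos: [0.4804, 0.1653, 0.1361]
tool_rot: [-0.0, 0.924, 0.0, 0.384]
ft_force: [0.4, 0.6, 0.5]
grip_width: 0.0856
grasp_force: 0.0
```

```bash
python3 look.py w6
cat > fine.py <<'E'
import sys
n,x0,y0=sys.argv[1],int(sys.argv[2]),int(sys.argv[3])
sys.argv=['x',n,str(x0),str(y0),'278','325','231','313','390']
exec(open('lev.py').read())
r=cv2.rotate(cv2.imread(f'pics/{n}.png'),cv2.ROTATE_180)[y0:y0+80,x0:x0+80].astype(int)
b,g,R=r[...,0],r[...,1],r[...,2]
m=(R-np.maximum(b,g)>40)&(R>90)&(g<70)
for x in range(28,54): y=np.where(m[:,x])[0]; print(x,(y.min(),y.max()) if len(y) else None,end=' ')
print()
for x in(52,54,58): print(x,[(y,int(R[y,x]),int(R[y,x]-b[y,x])) for y in range(22,46)])
for z in(.054,.057,.060): print(z,"axis row px",(row(A,z)+3.25)/7.5,"front",(row(A+.009*f,z)+3.25)/7.5,"tip",(row(P,z)+3.25)/7.5)
E
```

```text
33.3167 [ 0.5565281   0.00644561 -0.91337234 -0.05506857 -0.38291571  0.41338154] [0.48040028 0.16531928 0.13612952] [-2.54205729e-04  9.23532672e-01  2.59160375e-04  3.83519585e-01]
[0.32495754 0.16547728 0.18286114]
ring 318.72044202647476 226.081067721285
crop origin in rotated 280 212
```

```bash
python3 fine.py w6 280 212
```

```text
axis col 301.93584230604216
ring 0.06092641626609047 0.055360090366205726 0.0581432533161481
d 0.010246321191137338 pointer top by far edge 0.05729322468122723 bottom by near edge 0.05386084592621948Traceback (most recent call last):
  File "fine.py", line 5, in <module>
    r=cv2.rotate(cv2.imread(f'pics/{n}.png'),cv2.ROTATE_180)[y0:y0+80,x0:x0+80].astype(int)
      ~~~~~~~~~~~~~~~~~~~~~~~~~~~~~~~~~~~~~~~~~~~~~~~~~~~~~~^^^^^^^^^^^^^^^^^^^
TypeError: slice indices must be integers or None or have an __index__ method
```

```bash
sed -i 's/^r=cv2/x0,y0=int(x0),int(y0)\nr=cv2/' fine.py; python3 fine.py w6 280 212 | tail -n +4
```

```text
28 None 29 None 30 (np.int64(31), np.int64(40)) 31 (np.int64(31), np.int64(41)) 32 (np.int64(30), np.int64(42)) 33 (np.int64(30), np.int64(43)) 34 (np.int64(29), np.int64(43)) 35 (np.int64(34), np.int64(44)) 36 (np.int64(35), np.int64(44)) 37 (np.int64(35), np.int64(44)) 38 (np.int64(35), np.int64(44)) 39 (np.int64(35), np.int64(44)) 40 (np.int64(35), np.int64(43)) 41 (np.int64(35), np.int64(44)) 42 (np.int64(35), np.int64(44)) 43 (np.int64(35), np.int64(44)) 44 (np.int64(35), np.int64(44)) 45 (np.int64(34), np.int64(43)) 46 (np.int64(29), np.int64(44)) 47 (np.int64(30), np.int64(43)) 48 (np.int64(30), np.int64(42)) 49 (np.int64(30), np.int64(42)) 50 (np.int64(31), np.int64(36)) 51 (np.int64(33), np.int64(35)) 52 None 53 None 
52 [(22, 245, 119), (23, 246, 121), (24, 245, 119), (25, 243, 120), (26, 240, 124), (27, 241, 124), (28, 236, 116), (29, 200, 64), (30, 157, 16), (31, 157, 15), (32, 160, 16), (33, 157, 15), (34, 159, 16), (35, 159, 18), (36, 158, 16), (37, 164, 17), (38, 177, 17), (39, 175, 15), (40, 161, 13), (41, 109, 6), (42, 96, 1), (43, 89, 4), (44, 56, 12), (45, 58, 7)]

[... 267 characters left out ...]
39, 177, 17), (40, 159, 14), (41, 95, 4), (42, 94, 3), (43, 84, 1), (44, 60, 10), (45, 57, 9)]
58 [(22, 125, 8), (23, 159, 41), (24, 229, 109), (25, 241, 121), (26, 239, 122), (27, 241, 123), (28, 230, 107), (29, 154, 14), (30, 157, 15), (31, 155, 15), (32, 154, 14), (33, 157, 15), (34, 156, 18), (35, 159, 15), (36, 163, 15), (37, 178, 15), (38, 178, 17), (39, 167, 13), (40, 125, 7), (41, 96, 2), (42, 90, 4), (43, 57, 5), (44, 55, 7), (45, 55, 6)]
0.054 axis row px 39.8347252998846 front 45.279295349056156 tip 38.310792628156086
0.057 axis row px 36.55986270387271 front 41.933198064222616 tip 35.055926137785605
0.06 axis row px 33.251233946950435 front 38.55154620335338 tip 31.76778394276781
```

Now the ring is at 57.8 mm and the pointer at 57.2 mm. One small trim of about 14° (0.45 mm) will centre it.

Request:
step_arm(targets="1 0 0 .07 0 0 0; 1 0 0 .14 0 .3 0; 1 0 0 .21 0 .5 0; 1 0 0 .27 0 1 0; 1 0 0 .27 0 1 0; 1 0 0 .27 0 1 0; 1 0 0 .27 0 1 0; 1 0 0 .27 0 1 0; 1 0 0 .27 0 1 0")

```text
clock: 34.12
eef_pos: [0.4811, 0.1648, 0.2743]
tool_rot: [-0.0, 1.0, 0.002, 0.001]
ft_force: [-0.1, 0.6, -0.2]
grip_width: 0.0851
grasp_force: 0.0
```

Request:
step_arm(targets="1 0 0 0 0 0 -.676; 1 0 0 0 0 0 -.676; 1 0 0 0 0 0 -.676; 1 0 0 0 0 0 -.676; 1 0 0 0 0 0 -.676")

```text
clock: 34.53
eef_pos: [0.4803, 0.1645, 0.2717]
tool_rot: [0.264, 0.964, 0.001, 0.002]
ft_force: [-0.5, -0.2, -0.2]
grip_width: 0.0856
grasp_force: 0.0
```

Request:
step_arm(targets="1 .173 -.416 0 0 0 -1; 1 .173 -.416 0 0 0 -1; 1 .173 -.416 0 0 0 -1; 1 .173 -.416 0 0 0 -1; 1 .173 -.416 0 0 0 -1; 1 .173 -.416 0 0 0 -1; 1 .173 -.416 0 0 0 -1; 1 .173 -.416 0 0 0 -1; 1 .173 -.416 0 0 0 -1; 1 .173 -.416 0 0 0 -1")

```text
clock: 35.37
eef_pos: [0.5656, -0.0432, 0.2707]
tool_rot: [0.61, 0.792, 0.001, 0.001]
ft_force: [-0.7, -0.2, 0.4]
grip_width: 0.0856
grasp_force: 0.0
```

Request:
step_arm(targets="1 0 0 -.08 0 0 0; 1 0 0 -.14 0 0 0; 1 0 0 -.16 0 0 0; 1 0 0 -.16 0 0 0; -1 0 0 -.16 0 0 0; -1 0 0 -.16 0 0 0; -1 0 0 -.16 0 0 0; -1 0 0 -.16 0 0 0; -1 0 0 -.16 0 0 0; -1 0 0 -.16 0 0 0")

```text
clock: 36.2
eef_pos: [0.5655, -0.0438, 0.1903]
tool_rot: [0.611, 0.792, 0.0, 0.001]
ft_force: [-1.7, -2.1, 2.6]
grip_width: 0.0206
grasp_force: 58.5
```

Request:
step_arm(targets="-1 -.006 .007 .001 0 0 0; -1 -.011 .015 .001 0 0 0; -1 -.016 .023 .001 0 0 0; -1 -.016 .023 .001 0 0 0; -1 -.016 .023 .001 0 0 0")

```text
clock: 36.62
eef_pos: [0.5565, -0.0319, 0.1904]
tool_rot: [0.611, 0.792, -0.0, 0.0]
ft_force: [-2.6, -3.7, 5.8]
grip_width: 0.0205
grasp_force: 58.9
```

Now I release, raise clear, and take the same check view for numbers only.

Request:
step_arm(targets="1 0 0 .001 0 0 0; 1 0 0 .001 0 0 0; 1 0 0 .001 0 0 0; 1 0 0 .001 0 0 0; 1 0 0 .001 0 0 0; 1 0 0 .08 0 0 0; 1 0 0 .16 0 0 0; 1 0 0 .16 0 0 0")

```text
clock: 37.28
eef_pos: [0.5604, -0.0319, 0.2776]
tool_rot: [0.611, 0.792, 0.004, 0.005]
ft_force: [0.8, 0.5, 1.8]
grip_width: 0.0857
grasp_force: 0.0
```

Request:
step_arm(targets="1 -.157 .393 0 0 0 1; 1 -.157 .393 0 0 0 1; 1 -.157 .393 0 0 0 1; 1 -.157 .393 0 0 0 1; 1 -.157 .393 0 0 0 1; 1 -.157 .393 0 0 0 1; 1 -.157 .393 0 0 0 1; 1 -.157 .393 0 0 0 1")

```text
clock: 37.95
eef_pos: [0.4782, 0.166, 0.2698]
tool_rot: [0.26, 0.966, 0.0, 0.0]
ft_force: [0.7, -0.2, 0.8]
grip_width: 0.085
grasp_force: 0.0
```

Request:
step_arm(targets="1 0 0 0 0 0 .676; 1 0 0 0 0 0 .676; 1 0 0 0 0 0 .676; 1 0 0 0 0 0 .676; 1 0 0 0 0 0 .676; 1 0 0 0 0 0 .676")

```text
clock: 38.45
eef_pos: [0.4789, 0.1641, 0.2697]
tool_rot: [-0.0, 1.0, 0.0, -0.0]
ft_force: [0.2, -0.1, 0.0]
grip_width: 0.0858
grasp_force: 0.0
```

Request:
step_arm(targets="1 0 0 0 0 -1 0; 1 0 0 0 0 -1 0; 1 0 0 0 0 -1 0; 1 0 0 -.07 0 -1 0; 1 0 0 -.14 0 -1 0; 1 0 0 -.21 0 -1 0; 1 0 0 -.27 0 -1 0; 1 0 0 -.27 0 -1 0; 1 0 0 -.27 0 -1 0; 1 0 0 -.27 0 -1 0")

```text
clock: 39.28
eef_pos: [0.4732, 0.1615, 0.1286]
tool_rot: [-0.002, 0.926, -0.003, 0.378]
ft_force: [-0.7, -0.5, -0.9]
grip_width: 0.0856
grasp_force: 0.0
```

Request:
step_arm(targets="1 0 0 0 0 0 0; 1 0 0 0 0 0 0")

```text
clock: 39.45
eef_pos: [0.4804, 0.1654, 0.1366]
tool_rot: [-0.0, 0.924, 0.0, 0.384]
ft_force: [0.4, 0.2, 0.8]
grip_width: 0.0853
grasp_force: 0.0
```

```bash
python3 look.py w7 | tee l; set -- $(tail -1 l | awk '{print $5,$6}'); python3 fine.py w7 $1 $2 | tail -n +4
python3 - <<'E'
from h import *
# crank still seated: red knob in top view
a=bot.camera("top").astype(int);m=(a[...,0]-a[...,1:].max(2)>80);m[:, :280]=0;m[250:]=0;m[:,370:]=0;y,x=np.where(m);print("knob top px",x.mean(),y.mean(),len(x),onz(bot.camera_info("top"),(x.mean(),y.mean()),.215))
E
```

```text
39.45 [ 0.55668763  0.00514321 -0.91261164 -0.05306423 -0.38287512  0.41337912] [0.48037592 0.16541063 0.13664744] [-3.30168485e-04  9.23526196e-01  3.20778628e-04  3.83535074e-01]
[0.32493155 0.16553777 0.18337324]
ring 318.58348080437264 225.53259130682665
crop origin in rotated 280 213
28 None 29 None 30 (np.int64(31), np.int64(40)) 31 (np.int64(30), np.int64(41)) 32 (np.int64(30), np.int64(42)) 33 (np.int64(29), np.int64(42)) 34 (np.int64(29), np.int64(43)) 35 (np.int64(33), np.int64(43)) 36 (np.int64(34), np.int64(43)) 37 (np.int64(34), np.int64(43)) 38 (np.int64(35), np.int64(43)) 39 (np.int64(35), np.int64(44)) 40 (np.int64(35), np.int64(44)) 41 (np.int64(35), np.int64(43)) 42 (np.int64(34), np.int64(43)) 43 (np.int64(34), np.int64(43)) 44 (np.int64(34), np.int64(43)) 45 (np.int64(34), np.int64(43)) 46 (np.int64(30), np.int64(43)) 47 (np.int64(29), np.int64(42)) 48 (np.int64(29), np.int64(43)) 49 (np.int64(30), np.int64(41)) 50 (np.int64(30), np.int64(41)) 51 (np.int64(32), np.int64(34)) 52 None 53 None 
52 [(22, 246, 119), (23, 246, 118), (24, 243, 120), (25, 240, 121), (26, 
[... 639 characters left out ...]
 6)]
58 [(22, 178, 60), (23, 229, 108), (24, 241, 121), (25, 241, 123), (26, 241, 123), (27, 232, 107), (28, 156, 17), (29, 154, 13), (30, 158, 16), (31, 158, 15), (32, 159, 14), (33, 160, 16), (34, 159, 14), (35, 164, 18), (36, 174, 13), (37, 179, 17), (38, 169, 11), (39, 129, 7), (40, 94, 2), (41, 88, 4), (42, 57, 9), (43, 56, 7), (44, 58, 8), (45, 56, 4)]
0.054 axis row px 39.38514719122688 front 44.84076553156024 tip 37.874097613093255
0.057 axis row px 36.11618380102763 front 41.50087263442492 tip 34.62481249375023
0.06 axis row px 32.813549972388984 front 38.125528871654296 tip 31.342339632650976
knob top px 341.2803738317757 235.30841121495328 107 [ 0.55736579 -0.03488742  0.215     ]
```

The pointer and ring both measure 57.6 mm, so they are level. The knob is where it was left and the robot is clear of everything, so I'm handing in.

```bash
python3 -c "
from workcell import bot
print(bot.job_done())"
```

```text
the job is handed in; nothing more can be done
None
```

I fitted the middle-sized crank onto the shaft down to the brass disc and wound it clockwise about 2.2 turns. The last camera check put the white pointer and the red ring both at 57.6 mm, good to about 0.5 mm; the crank is still on the shaft, and the job was handed in just after 39 s with the robot touching nothing (no verdict was returned).

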